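Pack the precision drivers handle-first and dock their tray

TASK

Pull every small screwdriver out of the wooden rack and load it into the grey tray the other way about, handle first (you will have to set it down and take it again nearer its neck): push the handle into a free pocket under the tray's bridge until the cap is at the pocket's end wall, so that the blade lies bare on the tray. When all the drivers there are have been loaded, slide the loaded tray along the desk, bridge end first, fully home between the rails of the black dock, and leave the other things on the desk alone.

Things in the scene. Friction and masses are not known exactly. Their poses are not given: they have to be found in the camera images.
- rack: fixed low wooden rack, 100 (x) x 106 (y) x 27 mm high, origin at centre of underside. Three bores run through it along x, at y = -37, 0, +37 mm, 18 mm wide, 17 high, the desk as floor. Drivers start in them blade first, blade to rack +x, the last 46 to 58 mm of the handle sticking out of the mouth at rack x = -50 mm; pulling one 110 mm straight along rack -x frees it
- tray: loose grey tray flat on the desk, 165 (x) x 142 (y) mm, about 0.35 kg; origin on the underside, the plate spans x = -75 to 90. Floor 4 mm thick, side lips to z = 8.5 mm, ends open. At the +x end a bridge spans x = 40 to 90, y = -53 to 53, top z = 25 mm, with the grip fin on it and three pockets under it (see tray_pocket). The +x end goes into the dock first
- tray_pocket (a point): mouth of the tray's middle pocket, at tray x = 40, y = 0, z = 10 mm. The pockets lie at tray y = -37, 0 and +37 mm, each 18 mm wide, from z = 4 to 20 mm, the mouth at x = 40 mm facing the tray's -x, closed by an end wall at x = 84 mm. One driver each, any order
- tray_grip (a point): point on the tray's black upright grip fin, at tray x = 65, y = 0, z = 45 mm. The fin stands on the bridge: 36 mm along the tray's x, 12 mm thick in y, z = 25 to 56 mm. By it the tray can be dragged over the desk; pressing down on it digs the nose in, so ease it up 2 or 3 mm, and drag gently or the drivers slide back
- dock: fixed black slotted dock, 100 (x) x 164 (y) x 21 mm, origin at centre of underside; the desk is its floor. C-shaped side rails: inner walls at y = +-74 mm, lips reaching in to y = +-62 at z = 14 mm. Back stop face at x = +40, mouth at x = -50, flared guides out to x = -78 mm. The tray slides in along dock +x, tray +x ahead, edges in the rails; home when its origin is at dock x = -50
- driver_a: small screwdriver, lying flat; may be absent (None). x runs along it from blade tip (x = -72 mm) to the handle's cap end (x = 72 mm); origin on the underside at mid-length. Round handle 11.6 mm thick from x = -8 mm to the cap (last 8 mm: 10.6 mm thick), 8 mm neck to x = -17, then a 3 mm shaft. Handle axis 5.5 mm above the origin. 22 g, balance near x = +30
- driver_a_cap (a point): centre of the cap end of driver_a's handle, at its x = 72 mm
- driver_b: small screwdriver, lying flat; may be absent (None). x runs along it from blade tip (x = -77 mm) to the handle's cap end (x = 77 mm); origin on the underside at mid-length. Round handle 11.6 mm thick from x = -8 mm to the cap (last 8 mm: 10.6 mm thick), 8 mm neck to x = -17, then a 3 mm shaft. Handle axis 5.5 mm above the origin. 22 g, balance near x = +30
- driver_b_cap (a point): centre of the cap end of driver_b's handle, at its x = 76.5 mm
- driver_c: small screwdriver, lying flat; may be absent (None). x runs along it from blade tip (x = -77 mm) to the handle's cap end (x = 77 mm); origin on the underside at mid-length. Round handle 11.6 mm thick from x = -8 mm to the cap (last 8 mm: 10.6 mm thick), 8 mm neck to x = -17, then a 3 mm shaft. Handle axis 5.5 mm above the origin. 22 g, balance near x = +30
- driver_c_cap (a point): centre of the cap end of driver_c's handle, at its x = 76.5 mm
- usb_stick: bystander: memory stick 54 x 18 x 9 mm, origin at the centre of its underside; leave it alone
- tweezers: bystander: tweezers 109 x 16 x 9 mm, origin at the centre of its underside; leave it alone
- earbud_case: bystander: grey earbud case 23 x 60 x 45 mm, origin at the centre of its underside; leave it alone
- speaker_l: fixed loudspeaker on the left front of the desk, a dark box 300 mm tall; origin under its middle. Its outline seen from above has corners at about (-117, 82), (-32, -132), (115, -74) and (30, 141) mm from the origin in world x, y. Keep wrist and arm clear of it when working at the left side of the tray; a tray knocked towards it can be dragged back

How it is judged:
On the way, in this order (a step that is already met when the one before it is completed fails the run):
1. every driver present lies in a pocket of the tray, handle first, cap at the end wall, with the tray not yet slid into the dock (at most 30 mm of it between the rails) (x of driver_a_cap in the frame of tray between 0.07 and 0.088 m and y of driver_a_cap in the frame of tray between -0.052 and 0.052 m and z of driver_a_cap in the frame of tray between 0 and 0.02 m and angle between the x axis of each of driver_a, driver_b, driver_c and the x axis of tray, either way round below 0.15 rad and x of driver_b_cap in the frame of tray between 0.07 and 0.088 m and y of driver_b_cap in the frame of tray between -0.052 and 0.052 m and z of driver_b_cap in the frame of tray between 0 and 0.02 m and x of driver_c_cap in the frame of tray between 0.07 and 0.088 m and y of driver_c_cap in the frame of tray between -0.052 and 0.052 m and z of driver_c_cap in the frame of tray between 0 and 0.02 m and x of tray in the frame of dock below -0.11 m), for 0.2 s.
2. the tray is home in the dock (x of tray in the frame of dock between -0.056 and -0.04 m and y of tray in the frame of dock between -0.008 and 0.008 m and angle between the x axis of tray and the x axis of dock, either way round below 0.08 rad and angle between tray's own z axis and vertical below 0.06 rad and height (world z) of tray below 0.006 m), for 0.2 s.
At the end, for the whole second after the job is handed in: The tray is flat on the desk between the dock's rails, within 6 mm of the back stop, bridge end innermost; each driver present lies along the tray with its handle in a pocket, the cap end within 18 mm of the end wall (14 mm when first loaded, before docking); all at rest (all of step 2 and x of driver_a_cap in the frame of tray between 0.066 and 0.088 m and y of driver_a_cap in the frame of tray between -0.052 and 0.052 m and z of driver_a_cap in the frame of tray between 0 and 0.02 m and angle between the x axis of each of driver_a, driver_b, driver_c and the x axis of tray, either way round below 0.15 rad and x of driver_b_cap in the frame of tray between 0.066 and 0.088 m and y of driver_b_cap in the frame of tray between -0.052 and 0.052 m and z of driver_b_cap in the frame of tray between 0 and 0.02 m and x of driver_c_cap in the frame of tray between 0.066 and 0.088 m and y of driver_c_cap in the frame of tray between -0.052 and 0.052 m and z of driver_c_cap in the frame of tray between 0 and 0.02 m and linear speed of tray below 0.02 m/s and linear speed of each of driver_a, driver_b, driver_c below 0.03 m/s); the robot touches nothing.
It fails at once if a bystander (memory stick, tweezers, earbud case) is moved more than 30 mm (distance of any of usb_stick, tweezers, earbud_case from where it was at the start of the episode above 0.03 m).
Of driver_a, driver_b, driver_c only 2 to 3 are there at a start; the rules pass over those that are not, and their reading is None.
At some moment in a run one of tray may be knocked a few centimetres aside while the robot is not near it.
Once in a run the grip may slacken for a moment while it holds something.
It also fails if it takes over 210 s, if anything falls off the work surface, if the arm or the gripper's body presses on something with over 40 N, if the wrist force passes 120 N, or if a joint passes its speed limit or range.

ROBOT

A 7-joint arm with a two-finger parallel gripper is mounted at the origin on a cart in front of the work surface, level with it; the furniture and walls round the work are solid. World frame = base frame: x ahead of the robot, y to its left, z up, the work surface at z = 0. Lengths are in m, angles in rad, forces in N, time in s.
With the tool pointing down it reaches from about 0.425 to 1.025 m from the base axis. Payload 9.4 kg.
Tool frame: the origin (TCP) lies at the very end of the fingers, on their centre line; the grasp point (between the pads) lies 19 mm behind it; z points along the fingers, y is the line along which they close (so a half turn about z gives the same grasp; the last joint's range is limited). The gripper opens to 93 mm and grips with 3 to 60 N. Pads are 15 mm wide; open, the fingers measure 128 mm over their backs; the gripper's body (75 mm by 188 mm) begins 65 mm behind the grasp point.
Start: joints at [1.258, 0.599, -0.003, 1.599, 0.002, 0.943, -0.08], TCP at [0.169, -0.705, 0.219] pointing down, gripper open.
Joint ranges: [-2.57, 2.57], [-0.35, 1.97], [-1.29, 1.29], [0.11, 2.56], [-1.05, 4.19], [0.11, 1.86], [-2.63, 2.63]. Speed limits (rad/s): [2.22, 2.22, 3.01, 3.01, 3.14, 3.14, 3.14].

INTERFACE

Orientations are given as a unit quaternion [x, y, z, w].
In Python, from bench import * gives the robot as it stands. The module is installed in compiled form; this text tells all that it offers.
- The arm moves only by the tool send_rows, never from a script. Its argument "increments" is a list of rows, each a list of 2 entries, a list of its own where there are three numbers: the shift along the tool's x, y, z scaled (see below), then the turn, a rotation vector about the tool's x, y, z scaled (see below). A call has exactly 5 rows; each row is the pose to reach, as a shift and turn from the pose commanded when the call began, along the tool's axes at that moment, turning the shorter way round; what a row does not reach only later rows make up. The controller multiplies each number of a shift by 100 mm and each number of a turn by 180 degrees. A row lasts 1/10 s, in which the tool goes at most 50 mm and 8.59 degrees, less where a joint would pass 70% of its speed; a pose out of reach is approached as far as the arm can. A call with a number of a shift or a turn outside -1 to 1 is refused whole. A call with a gripper value outside its range is refused whole. "claw" is the opening, from -1 (shut) to 1 (fully open), so that 0 is half open, set as the call begins (left out, the last holds). The fingers move at their own pace and stop on an object; "newtons" is the grip in N (left out, the last holds). Time passes only in rows, so rows that repeat a pose let the fingers close, or fill a call up. It gives the time, the measured TCP pose, the force, the opening and the grip force at its end, in the units of the state.
- state(): the state, without advancing time (a new reading comes with each control period).
- grab_frame(name): name is "scene" or "top"; returns a dict with "pixels" (384x512x3 uint8, blue, green, red), "fx", "fy", "cx", "cy" (pixels), "R" (3x3) and "t" (3): a world point X has camera coordinates R X + t. Camera axes: x right, y down, z forward; pixel columns grow to the right and rows downward; lengths in m; the calibration is good to about 2 mm. A picture is of the moment at which its call begins. There is no depth.
- close_job(): hands the job in; it is judged then, once.
The state is a dict: "time": time; "qpos": joint angles; "qd": joint speeds; "joint_efforts": joint torques, N m; "position": TCP position; "eef_rot": TCP orientation; "wrist_force": force on the tool from outside, world axes, zero at the start; "wrist_torque": the same for the moment, N m; "grip_width": finger opening in m; "finger_force": force on a finger pad.
Only numpy, scipy, OpenCV 4.12 (cv2) and the standard library are available. Lean on these libraries where they do the work, as an engineer would, in place of code of your own. Each camera call takes 0.05 s, during which the arm holds its last target. There are 200 camera calls.

## Working session

There is one attempt and no reset: what is moved stays moved. The work goes in short steps, Python scripts to look and compute and a tool call to move; the robot and the scene stay as the last step left them, time stands still between calls to the robot, and variables do not carry over. Pictures are saved under pics/ and viewed, at most 14 in all, crops included, and the job is handed in when it is done.

Besides the shell and the picture viewer there is one more tool, called after ">>>" in YAML: its name, and indented under it one key for each argument. send_rows: Moves the arm, as the interface text tells. Its arguments: {"type":"object","properties":{"increments":{"type":"array","items":{"type":"array"}},"claw":{"type":"number"},"newtons":{"type":"number"}},"required":["increments"]}

```bash
mkdir -p pics; cat > h.py <<'E'
from bench import *
import numpy as np, cv2
from scipy.spatial.transform import Rotation as Ro
def ray(f,u,v,z):
    R=np.array(f["R"]);t=np.array(f["t"])
    d=R.T@np.array([(u-f["cx"])/f["fx"],(v-f["cy"])/f["fy"],1]); c=-R.T@t
    return c+d*(z-c[2])/d[2]
def proj(f,p):
    q=np.array(f["R"])@np.array(p)+np.array(f["t"]); return f["fx"]*q[0]/q[2]+f["cx"],f["fy"]*q[1]/q[2]+f["cy"]
E
python3 - <<'E'
from h import *
for n in("scene","top"):
    f=grab_frame(n); cv2.imwrite(f"pics/{n}0.png",cv2.resize(f["pixels"],(800,600),interpolation=cv2.INTER_CUBIC))
    R=np.array(f["R"]);print(n,f["fx"],f["cx"],f["cy"],-R.T@np.array(f["t"]),R.round(3).tolist())
s=state();print(s)
E
```

```text
scene 464.1392078547259 251.28753141766626 187.13373212341472 [ 1.33681226 -0.06115671  0.74339113] [[-0.068, 0.997, 0.021], [0.652, 0.061, -0.756], [-0.756, -0.038, -0.654]]
top 369.1650369516219 254.93571096320423 187.9887378702414 [ 0.34834592 -0.09573453  0.90825102] [[0.028, -0.999, 0.028], [-0.98, -0.033, -0.197], [0.198, -0.022, -0.98]]
{'time': 0.1, 'qpos': array([ 1.25830288,  0.60002213, -0.00251305,  1.60002968,  0.00182058,
        0.94288573, -0.07978665]), 'qd': array([-0.00027526, -0.00068589, -0.00123224, -0.00198219,  0.00011053,
        0.00054715,  0.00058899]), 'joint_efforts': array([ 5.40917434e-03, -7.66552305e+01,  1.50230605e+00, -2.52937943e+01,
       -5.23119466e-02,  1.36162149e-02,  8.05839909e-05]), 'position': array([ 0.16923602, -0.70454012,  0.21787058]), 'eef_rot': array([ 9.93054540e-01,  1.17653004e-01, -1.57784599e-04, -6.53074259e-04]), 'wrist_force': array([0.14624103, 0.22262915, 0.05042398]), 'wrist_torque': array([ 0.02390925,  0.01394048, -0.00894751]), 'finger_force': 0.0, 'grip_width': 0.09300530031975163}
```

View pics/top0.png

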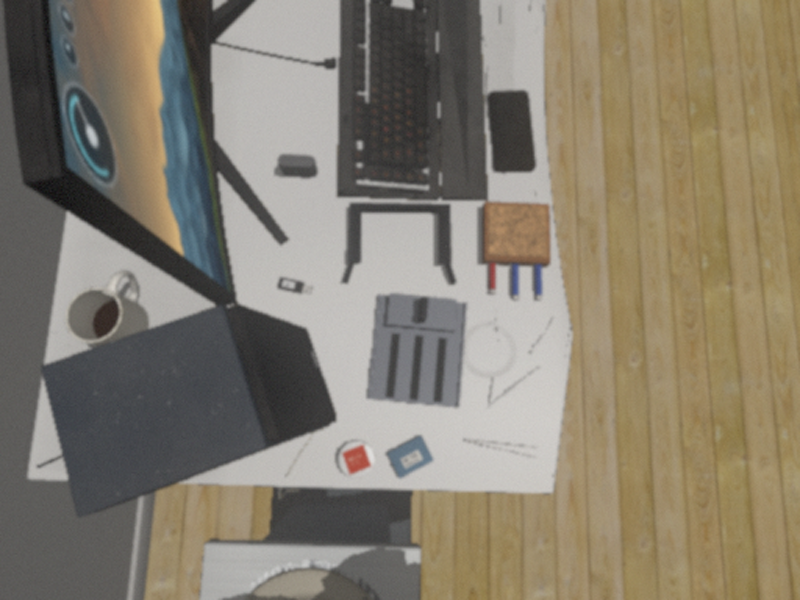

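View pics/scene0.png

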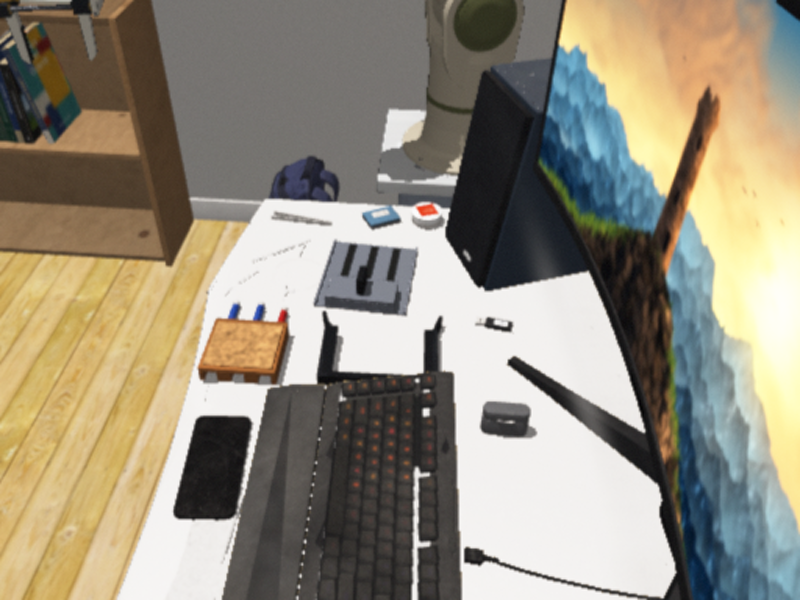

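Top view: rack at (516,233) of 800x600 with three handles (red 491,278; blue 514,282; blue 537,282) pointing to -x. The tray is at (415,350), bridge up (+x), and the dock is at (400,240) with its mouth towards -x. All three drivers are present. I'll zoom in to get corners.

```bash
python3 - <<'E'
from h import *
f=grab_frame("top"); im=f["pixels"]
cv2.imwrite("pics/topc.png",cv2.resize(im[122:265,214:360],None,fx=4.1,fy=4.1,interpolation=cv2.INTER_CUBIC))
hsv=cv2.cvtColor(im,cv2.COLOR_BGR2HSV)
def masks(lo,hi,box,z,name,mina=25):
    m=cv2.inRange(hsv,lo,hi); k=np.zeros_like(m); a,b,c,d=box; k[b:d,a:c]=m[b:d,a:c]
    n,l,st,ce=cv2.connectedComponentsWithStats(k)
    for i in range(1,n):
        if st[i,4]<mina: continue
        p=np.argwhere(l==i)[:,::-1].astype(np.float32)
        w=np.array([ray(f,u,v,z)[:2] for u,v in p]); r=cv2.minAreaRect((w*1000).astype(np.float32))
        print(name,st[i].tolist(),"c",np.round(w.mean(0),4),"rect",[np.round(x,1) for x in r], "bp",np.round(cv2.boxPoints(r)).tolist())
masks((105,100,50),(130,255,255),(290,160,360,200),.008,"blue")
masks((0,120,50),(8,255,255),(290,160,330,200),.008,"redA"); masks((172,100,50),(180,255,255),(290,160,330,200),.008,"redB")
masks((5,60,50),(20,255,255),(300,120,360,175),.027,"rack",200)
print(hsv[210,250],hsv[200,270],hsv[240,300],hsv[245,240], hsv[150,315])
E
```

```text
redA [314, 168, 2, 16, 27] c [ 0.5685 -0.2651] rect [array([ 567. , -264.9]), array([ 2.5, 38.8]), np.float64(89.7)] bp [[548.0, -266.0], [586.0, -266.0], [586.0, -264.0], [548.0, -264.0]]
rack [309, 129, 43, 41, 1619] c [ 0.6322 -0.3007] rect [array([ 632.1, -300.9]), array([106.4, 101.3]), np.float64(89.8)] bp [[581.0, -354.0], [682.0, -354.0], [683.0, -248.0], [582.0, -247.0]]
[120  10 122] [165   7  70] [ 18   6 200] [107  14 128] [ 13 100 148]
```

View pics/topc.png

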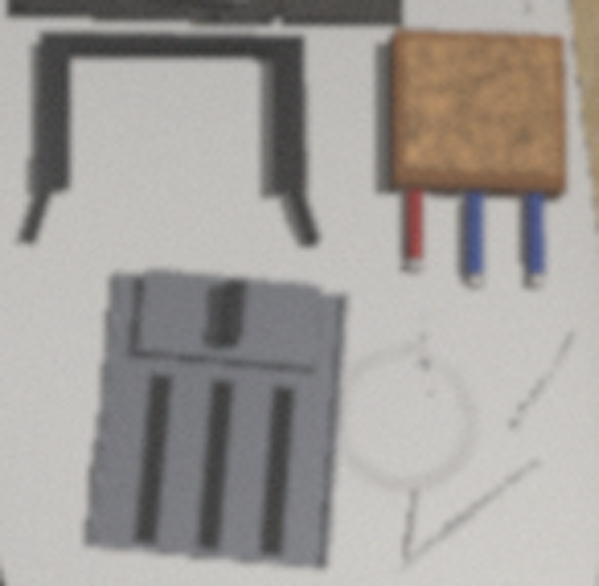

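Crop (scale 4.1, offset 214,122): rack axis-aligned; cap ends at (412,268), (474,285), (535,285). Tray corners are (86,543), (325,567), (345,295), (110,275), yawed about 5°. The dock's inner rails are at x=70 and 263.

```bash
cat >> h.py <<'E'
def fit(f,tab):  # tab: (u,v,z,mx,my) -> model pose x,y,yaw and residual
    W=np.array([ray(f,u,v,z)[:2] for u,v,z,_,_ in tab]); M=np.array([[a,b] for *_,a,b in tab])
    cw,cm=W.mean(0),M.mean(0); A=W-cw;B=M-cm
    th=np.arctan2((B[:,0]*A[:,1]-B[:,1]*A[:,0]).sum(),(A*B).sum()); c,s=np.cos(th),np.sin(th);R=np.array([[c,-s],[s,c]])
    t=cw-R@cm; return t,th,(W-(M@R.T+t))*1000
E
python3 - <<'E'
from h import *
f=grab_frame("top")
P=lambda x,y:(214+(x+.5)/4.1-.5,122+(y+.5)/4.1-.5)
for n,c,m in(("red",(412,270),(413,190)),("b1",(474,287),(474,190)),("b2",(535,287),(534,192))):
    print(n,ray(f,*P(*c),.0055).round(4),ray(f,*P(*m),.009).round(4))
t=[(*P(86,543),.0085,-.075,.071),(*P(325,567),.0085,-.075,-.071),(*P(345,295),.0085,.09,-.071),(*P(110,275),.0085,.09,.071)]
print("tray lips",fit(f,t))
print("mid line",ray(f,*P(209,548),.004),ray(f,*P(222,381),.004), "fin", ray(f,*P(242,281),.056),ray(f,*P(209,281),.056),ray(f,*P(240,348),.056),ray(f,*P(208,345),.056))
d=[(*P(42,34),.021,.05,.082),(*P(302,38),.021,.05,-.082),(*P(30,189),.021,-.05,.082),(*P(305,193),.021,-.05,-.082)]
print("dock outer",fit(f,d))
for q in((70,60),(263,60),(70,189),(263,193)): print(ray(f,*P(*q),.021).round(4))
E
```

```text
red [ 0.5366 -0.2642  0.0055] [ 0.5862 -0.2644  0.009 ]
b1 [ 0.5273 -0.3022  0.0055] [ 0.5875 -0.3022  0.009 ]
b2 [ 0.5285 -0.3397  0.0055] [ 0.5875 -0.3394  0.009 ]
tray lips (array([ 0.4348683 , -0.14605367]), np.float64(-0.0607746544128515), array([[ 2.36123861, -0.92859163],
       [ 1.10156173,  0.58743414],
       [-1.24046686, -0.37919588],
       [-2.22233349,  0.72035338]]))
mid line [ 0.36591461 -0.14382256  0.004     ] [ 0.46494925 -0.14943024  0.004     ] fin [ 0.5163702  -0.15664721  0.056     ] [ 0.51574326 -0.13767238  0.056     ] [ 0.47745819 -0.15621165  0.056     ] [ 0.47860351 -0.13793559  0.056     ]
dock outer (array([ 0.62659196, -0.11324719]), np.float64(0.01509289399117514), array([[-1.12402789, -2.45852335],
       [-0.11700981,  0.93278217],
       [ 0.21318258,  1.92436804],
       [ 1.02785512, -0.39862686]]))
[ 0.6581 -0.0509  0.021 ]
[ 0.6625 -0.1696  0.021 ]
[ 0.5764 -0.0542  0.021 ]
[ 0.578  -0.1709  0.021 ]
```

```bash
python3 - <<'E'
from h import *
f=grab_frame("top");k=1/1.5625
for n,u,v,z in(("spk base right",335,420,0),("spk base back",305,330,0),("spk top",232,305,.3),("spk topfront",265,447,.3),("tweez L",463,440,0),("tweez R",537,457,0),("usb",295,286,.009),("case",296,163,.03)):
    print(n,ray(f,u*k,v*k,z).round(3))
for a,b in(((.43,-.107,.3)),),: pass
E
```

```text
spk base right [ 0.331 -0.024  0.   ]
spk base back [0.468 0.03  0.   ]
spk top [0.453 0.067 0.3  ]
spk topfront [0.308 0.022 0.3  ]
tweez L [ 0.306 -0.221  0.   ]
tweez R [ 0.284 -0.335  0.   ]
usb [0.537 0.048 0.009]
case [0.736 0.056 0.03 ]Traceback (most recent call last):
  File "<stdin>", line 5, in <module>
ValueError: not enough values to unpack (expected 2, got 1)
```

>>> send_rows:
  increments:
    - [[0.2,-0.2,0],[0,0,0.02]]
    - [[0.4,-0.4,0],[0,0,0.04]]
    - [[0.6,-0.6,0],[0,0,0.06]]
    - [[0.8,-0.8,0],[0,0,0.075]]
    - [[1,-1,0],[0,0,0.075]]
  claw: -0.2
  newtons: 30

```text
time: 0.75
position: [0.2438, -0.5833, 0.2186]
eef_rot: [1.0, -0.001, -0.0, -0.0]
wrist_force: [0.6, 1.2, -0.3]
grip_width: 0.0576
finger_force: 0.0
```

>>> send_rows:
  increments:
    - [[0.1,-0.2,0],[0,0,0]]
    - [[0.2,-0.4,0],[0,0,0]]
    - [[0.3,-0.6,0],[0,0,0]]
    - [[0.4,-0.8,0],[0,0,0]]
    - [[0.5,-1,0],[0,0,0]]

```text
time: 1.25
position: [0.2936, -0.4835, 0.2187]
eef_rot: [1.0, 0.0, 0.0, 0.0]
wrist_force: [-0.0, -0.3, 0.4]
grip_width: 0.0375
finger_force: 0.0
```

>>> send_rows:
  increments:
    - [[0.12,-0.2,0],[0,0,0]]
    - [[0.24,-0.4,0],[0,0,0]]
    - [[0.36,-0.6,0],[0,0,0]]
    - [[0.48,-0.8,0],[0,0,0]]
    - [[0.6,-1,0],[0,0,0]]

```text
time: 1.75
position: [0.3536, -0.3835, 0.2187]
eef_rot: [1.0, 0.0, 0.0, 0.0]
wrist_force: [0.4, -0.4, 0.1]
grip_width: 0.0372
finger_force: 0.0
```

>>> send_rows:
  increments:
    - [[0.12,-0.2,0],[0,0,0]]
    - [[0.24,-0.4,0],[0,0,0]]
    - [[0.36,-0.6,0],[0,0,0]]
    - [[0.48,-0.8,0],[0,0,0]]
    - [[0.6,-1,0],[0,0,0]]

```text
time: 2.25
position: [0.4136, -0.2835, 0.2187]
eef_rot: [1.0, 0.0, 0.0, 0.0]
wrist_force: [-1.1, 0.2, 0.4]
grip_width: 0.0373
finger_force: 0.0
```

>>> send_rows:
  increments:
    - [[0.2,-0.2,0],[0,0,0]]
    - [[0.4,-0.4,0],[0,0,0]]
    - [[0.6,-0.6,0],[0,0,0.01]]
    - [[0.8,-0.8,0],[0,0,0.019]]
    - [[0.8,-1,0],[0,0,0.019]]
  claw: -0.3

```text
time: 2.75
position: [0.4959, -0.1829, 0.2186]
eef_rot: [1.0, -0.029, 0.001, -0.0]
wrist_force: [-0.7, 0.3, 0.5]
grip_width: 0.0325
finger_force: 0.0
```

>>> send_rows:
  increments:
    - [[0.04,-0.17,0.2],[0,0,0]]
    - [[0.04,-0.34,0.4],[0,0,0]]
    - [[0.04,-0.34,0.6],[0,0,0]]
    - [[0.04,-0.34,0.8],[0,0,0]]
    - [[0.04,-0.34,1],[0,0,0]]

```text
time: 3.25
position: [0.4993, -0.1504, 0.118]
eef_rot: [1.0, -0.03, 0.0, 0.0]
wrist_force: [0.9, -0.2, 0.2]
grip_width: 0.0323
finger_force: 0.0
```

>>> send_rows:
  increments:
    - [[0,0,0.2],[0,0,0]]
    - [[0,0,0.4],[0,0,0]]
    - [[0,0,0.6],[0,0,0]]
    - [[0,0,0.75],[0,0,0]]
    - [[0,0,0.85],[0,0,0]]

```text
time: 3.75
position: [0.499, -0.1505, 0.0326]
eef_rot: [1.0, -0.03, -0.0, -0.0]
wrist_force: [0.5, -1.0, -0.1]
grip_width: 0.0323
finger_force: 0.0
```

>>> send_rows:
  increments:
    - [[0,0,0],[0,0,0]]
    - [[0,0,0],[0,0,0]]
    - [[0,0,0],[0,0,0]]
    - [[0,0,0],[0,0,0]]
    - [[0,0,0],[0,0,0]]
  claw: -1

```text
time: 4.25
position: [0.4996, -0.1508, 0.0343]
eef_rot: [1.0, -0.03, 0.001, 0.0]
wrist_force: [-0.1, -0.5, 5.4]
grip_width: 0.0119
finger_force: 30.0
```

```bash
python3 - <<'E'
from h import *
f=grab_frame("top");s=state();print(s["position"],s["grip_width"],s["finger_force"],s["qpos"].round(2),s["wrist_force"])
cv2.imwrite("pics/top1.png",cv2.resize(f["pixels"][110:275,200:370],None,fx=3.5,fy=3.5,interpolation=cv2.INTER_CUBIC))
E
```

```text
[ 0.49960073 -0.15086755  0.03432191] 0.01172639733974462 30.00038892030716 [ 0.19  0.65 -0.    2.2   0.    0.29 -1.45] [-1.09335681 -1.46729727  5.59369188]
```

View pics/top1.png

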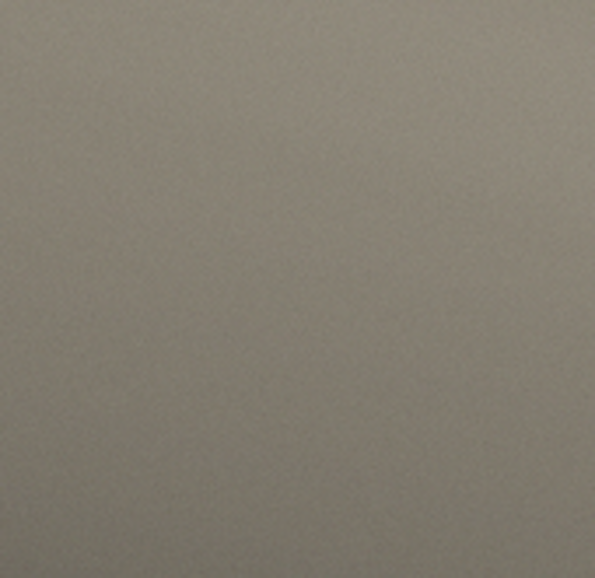

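>>> send_rows:
  increments:
    - [[0,0,-0.02],[0,0,0]]
    - [[0.03,-0.025,-0.03],[0,0,-0.002]]
    - [[0.1,-0.08,-0.03],[0,0,-0.006]]
    - [[0.17,-0.14,-0.03],[0,0,-0.009]]
    - [[0.24,-0.2,-0.03],[0,0,-0.011]]

```text
time: 4.8
position: [0.5253, -0.1312, 0.0364]
eef_rot: [1.0, -0.012, 0.0, -0.0]
wrist_force: [-1.0, -0.8, -5.5]
grip_width: 0.0122
finger_force: 30.0
```

>>> send_rows:
  increments:
    - [[0.07,-0.06,0],[0,0,-0.003]]
    - [[0.14,-0.12,0],[0,0,-0.006]]
    - [[0.19,-0.16,0],[0,0,-0.009]]
    - [[0.23,-0.19,0],[0,0,-0.011]]
    - [[0.24,-0.2,0],[0,0,-0.011]]

```text
time: 5.3
position: [0.5494, -0.1123, 0.0366]
eef_rot: [1.0, 0.005, 0.0, 0.0]
wrist_force: [-1.4, -0.7, -4.2]
grip_width: 0.0116
finger_force: 30.0
```

>>> send_rows:
  increments:
    - [[0,0,0.02],[0,0,0]]
    - [[0,0,0.025],[0,0,0]]
    - [[0,0,0.025],[0,0,0]]
    - [[0,0,0.025],[0,0,0]]
    - [[0,0,0.025],[0,0,0]]

```text
time: 5.8
position: [0.5488, -0.1128, 0.0343]
eef_rot: [1.0, 0.005, 0.0, 0.0]
wrist_force: [-0.4, 1.6, 3.6]
grip_width: 0.0117
finger_force: 30.0
```

>>> send_rows:
  increments:
    - [[0,0,0],[0,0,0]]
    - [[0,0,0],[0,0,0]]
    - [[0,0,-0.1],[0,0,0]]
    - [[0,0,-0.4],[0,0,0]]
    - [[0,0,-0.8],[0,0,0]]
  claw: -0.3

```text
time: 6.3
position: [0.5477, -0.1126, 0.1141]
eef_rot: [1.0, 0.005, -0.002, -0.0]
wrist_force: [1.0, 0.4, 0.4]
grip_width: 0.0324
finger_force: 0.0
```

>>> send_rows:
  increments:
    - [[0,0.2,0],[0,0,0.003]]
    - [[0,0.4,0],[0,0,0.003]]
    - [[0,0.6,0],[0,0,0.003]]
    - [[0.04,0.8,0],[0,0,0.003]]
    - [[0.08,1,0],[0,0,0.003]]
  claw: -0.56

```text
time: 6.8
position: [0.5577, -0.2135, 0.1149]
eef_rot: [1.0, 0.0, 0.0, 0.0]
wrist_force: [-0.1, -0.4, 0.9]
grip_width: 0.0202
finger_force: 0.0
```

>>> send_rows:
  increments:
    - [[0,0.25,0],[0,0,0]]
    - [[0,0.5,0],[0,0,0]]
    - [[0,0.7,0],[0,0,0]]
    - [[0,0.9,0],[0,0,0]]
    - [[0,1,0],[0,0,0]]

```text
time: 7.3
position: [0.5573, -0.3149, 0.1147]
eef_rot: [1.0, -0.001, 0.0, 0.001]
wrist_force: [-0.8, 0.1, -0.2]
grip_width: 0.0202
finger_force: 0.0
```

>>> send_rows:
  increments:
    - [[0,0.27,0],[0,0,0]]
    - [[0,0.27,0.1],[0,0,0]]
    - [[0,0.27,0.3],[0,0,0]]
    - [[0,0.27,0.5],[0,0,0]]
    - [[0,0.27,0.6],[0,0,0]]

```text
time: 7.8
position: [0.5571, -0.3381, 0.0525]
eef_rot: [1.0, 0.0, -0.001, -0.001]
wrist_force: [-0.3, -0.1, -0.7]
grip_width: 0.0208
finger_force: 0.0
```

```bash
python3 - <<'E'
from h import *
s=state();print(s["position"],s["grip_width"],s["eef_rot"],s["qpos"].round(2))
f=grab_frame("scene");cv2.imwrite("pics/s1.png",cv2.resize(f["pixels"][130:260,100:290],None,fx=4,fy=4,interpolation=cv2.INTER_CUBIC))
E
```

```text
[ 0.55711972 -0.33810417  0.05252013] 0.020787491257269114 [ 9.99999160e-01  4.75277900e-04 -9.56017535e-04 -7.34892622e-04] [ 0.48  0.71 -0.03  1.89  0.03  0.54 -1.14]
```

View pics/s1.png

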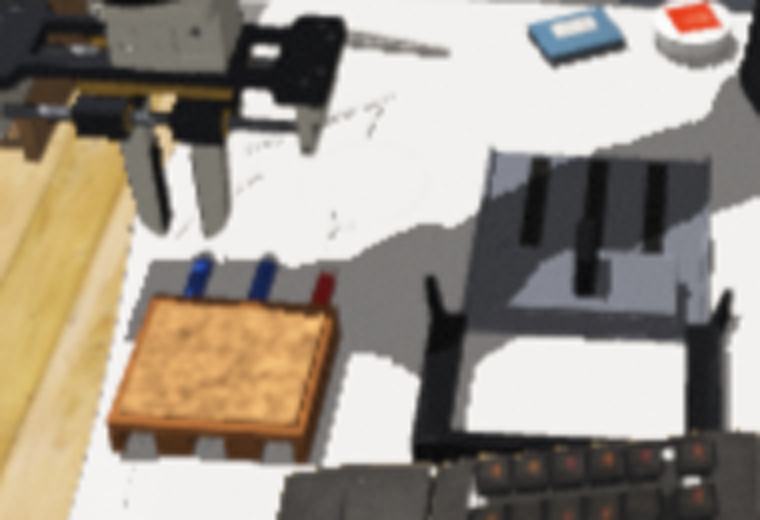

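>>> send_rows:
  increments:
    - [[0,0,0.15],[0,0,0]]
    - [[0,0,0.3],[0,0,0]]
    - [[0,0,0.4],[0,0,0]]
    - [[0,0,0.48],[0,0,0]]
    - [[0,0,0.51],[0,0,0]]

```text
time: 8.35
position: [0.5575, -0.3394, 0.002]
eef_rot: [1.0, 0.0, -0.001, -0.0]
wrist_force: [-0.6, 0.6, 0.1]
grip_width: 0.0204
finger_force: 0.0
```

>>> send_rows:
  increments:
    - [[0,0,0],[0,0,0]]
    - [[0,0,0],[0,0,0]]
    - [[0,0,0],[0,0,0]]
    - [[0,0,0],[0,0,0]]
    - [[0,0,0],[0,0,0]]
  claw: -1

```text
time: 8.85
position: [0.5579, -0.3397, 0.0034]
eef_rot: [1.0, 0.0, 0.0, 0.0]
wrist_force: [-0.9, -0.4, -0.2]
grip_width: 0.0108
finger_force: 30.0
```

>>> send_rows:
  increments:
    - [[-0.1,0,-0.01],[0,0,0]]
    - [[-0.22,0,-0.01],[0,0,0]]
    - [[-0.34,0,-0.01],[0,0,0]]
    - [[-0.46,0,-0.01],[0,0,0]]
    - [[-0.58,0,-0.01],[0,0,0]]

```text
time: 9.35
position: [0.4983, -0.3397, 0.0042]
eef_rot: [1.0, -0.0, -0.0, 0.0]
wrist_force: [-0.7, 0.6, -0.4]
grip_width: 0.0105
finger_force: 30.0
```

>>> send_rows:
  increments:
    - [[-0.14,0,0],[0,0,0]]
    - [[-0.28,0,0],[0,0,0]]
    - [[-0.42,0,0],[0,0,0]]
    - [[-0.54,0,0],[0,0,0]]
    - [[-0.58,0,0],[0,0,0]]

```text
time: 9.85
position: [0.4399, -0.3397, 0.0041]
eef_rot: [1.0, -0.0, -0.001, -0.0]
wrist_force: [-0.0, -0.2, 0.2]
grip_width: 0.0108
finger_force: 30.0
```

>>> send_rows:
  increments:
    - [[0,0,-0.15],[0,0,0]]
    - [[0,0,-0.35],[0,0,0]]
    - [[0,0,-0.55],[0,0,-0.04]]
    - [[0,0,-0.75],[0,0,-0.08]]
    - [[0,0,-0.9],[0,0,-0.12]]

```text
time: 10.35
position: [0.4424, -0.3397, 0.0954]
eef_rot: [0.982, 0.19, 0.0, 0.001]
wrist_force: [-0.1, -0.0, -1.4]
grip_width: 0.0111
finger_force: 3.0
```

```bash
python3 - <<'E'
from h import *
s=state();print(s["position"],s["grip_width"],s["eef_rot"],s["qpos"].round(2))
f=grab_frame("scene");cv2.imwrite("pics/s2.png",cv2.resize(f["pixels"][90:250,90:290],None,fx=3.7,fy=3.7,interpolation=cv2.INTER_CUBIC))
E
```

```text
[ 0.44235063 -0.33973103  0.09536511] 0.011114862943771606 [9.81733238e-01 1.90261209e-01 4.20276276e-04 5.88120647e-04] [ 0.67  0.58 -0.16  2.08  0.19  0.49 -0.82]
```

View pics/s2.png

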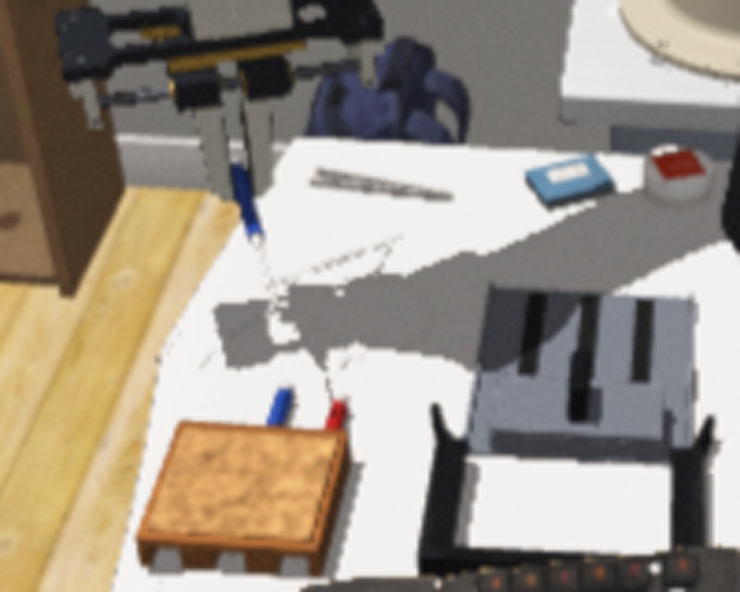

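The grip has slackened to 3 N, though the driver is still between the pads at (245,200) with its blade drooping. I'll re-tighten before moving on.

>>> send_rows:
  increments:
    - [[0,0,0],[0,0,0]]
    - [[0,0,0],[0,0,0]]
    - [[0,0,0],[0,0,0]]
    - [[0,0,0],[0,0,0]]
    - [[0,0,0],[0,0,0]]
  claw: -1
  newtons: 40

```text
time: 10.9
position: [0.4417, -0.3393, 0.0935]
eef_rot: [0.982, 0.187, -0.0, -0.0]
wrist_force: [0.4, 0.6, 0.5]
grip_width: 0.0102
finger_force: 40.0
```

```bash
python3 - <<'E'
from h import *
s=state();print(s["position"],s["grip_width"],s["finger_force"])
f=grab_frame("scene");cv2.imwrite("pics/s3.png",cv2.resize(f["pixels"][110:180,120:200],None,fx=7,fy=7,interpolation=cv2.INTER_CUBIC))
E
```

```text
[ 0.44170296 -0.33931238  0.09350596] 0.010212300193074073 39.99996900558472
```

View pics/s3.png

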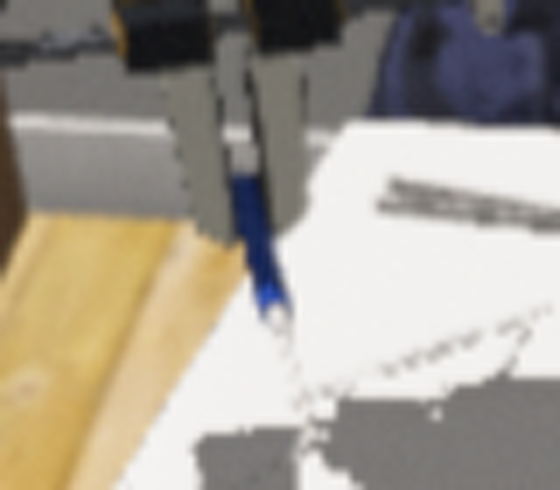

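```bash
cat >> h.py <<'E'
def vplane(f,u,v,p,yaw):  # ray cut with vertical plane through p along yaw -> (along, z)
    R=np.array(f["R"]);t=np.array(f["t"]);c=-R.T@t
    d=R.T@np.array([(u-f["cx"])/f["fx"],(v-f["cy"])/f["fy"],1])
    n=np.array([-np.sin(yaw),np.cos(yaw),0]);k=((np.array(p)-c)@n)/(d@n);X=c+k*d
    return (X-np.array(p))@np.array([np.cos(yaw),np.sin(yaw),0]),X[2]
E
python3 - <<'E'
from h import *
s=state();p=s["position"];q=s["eef_rot"];y=2*np.arctan2(q[1],q[0])
f=grab_frame("scene")
for u,v in((243,150),(243,175),(274,312),(285,345),(300,385)): print(np.round(vplane(f,120+u/7,110+v/7,p,y),4))
g=grab_frame("top");cv2.imwrite("pics/t3.png",cv2.resize(g["pixels"][150:330,230:400],None,fx=3.3,fy=3.3,interpolation=cv2.INTER_CUBIC))
E
```

```text
[0.0243 0.1391]
[0.0098 0.1197]
[0.06   0.0986]
[0.0853 0.1036]
[0.1206 0.1139]
```

View pics/t3.png

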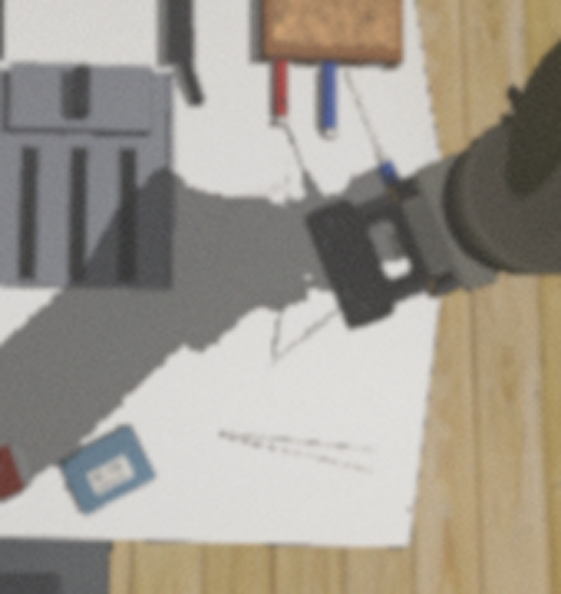

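Two views put the handle's end at z≈0.099, 60 mm ahead of the TCP, so the driver is still level and hasn't slipped. I'll carry on with the half turn and the set-down.

>>> send_rows:
  increments:
    - [[0.1,-0.07,0],[0,0,-0.04]]
    - [[0.2,-0.14,0],[0,0,-0.085]]
    - [[0.3,-0.2,0],[0,0,-0.13]]
    - [[0.4,-0.27,0],[0,0,-0.175]]
    - [[0.49,-0.34,0],[0,0,-0.22]]

```text
time: 11.55
position: [0.4752, -0.2895, 0.0941]
eef_rot: [0.859, 0.512, 0.0, 0.0]
wrist_force: [-0.1, 0.7, -0.0]
grip_width: 0.0106
finger_force: 40.0
```

>>> send_rows:
  increments:
    - [[0,0,0],[0,0,-0.044]]
    - [[0,0,0],[0,0,-0.088]]
    - [[0,0,0],[0,0,-0.132]]
    - [[0,0,0],[0,0,-0.176]]
    - [[0,0,0],[0,0,-0.22]]

```text
time: 12.05
position: [0.4748, -0.29, 0.0941]
eef_rot: [0.635, 0.772, -0.0, 0.0]
wrist_force: [-0.2, -0.7, -1.3]
grip_width: 0.0104
finger_force: 40.0
```

>>> send_rows:
  increments:
    - [[0,0,0],[0,0,-0.044]]
    - [[0,0,0],[0,0,-0.088]]
    - [[0,0,0],[0,0,-0.132]]
    - [[0,0,0],[0,0,-0.176]]
    - [[0,0,0],[0,0,-0.22]]

```text
time: 12.55
position: [0.4747, -0.29, 0.094]
eef_rot: [0.336, 0.942, -0.0, -0.0]
wrist_force: [-0.4, 0.1, -0.3]
grip_width: 0.0105
finger_force: 40.0
```

>>> send_rows:
  increments:
    - [[0,0,0],[0,0,-0.044]]
    - [[0,0,0],[0,0,-0.088]]
    - [[0,0,0],[0,0,-0.132]]
    - [[0,0,0],[0,0,-0.176]]
    - [[0,0,0],[0,0,-0.22]]

```text
time: 13.05
position: [0.4747, -0.2901, 0.094]
eef_rot: [-0.003, 1.0, -0.0, -0.0]
wrist_force: [0.5, 0.7, -0.3]
grip_width: 0.0102
finger_force: 40.0
```

```bash
python3 - <<'E'
from h import *
s=state();print(s["position"],s["grip_width"],s["finger_force"],s["eef_rot"].round(4),s["qpos"].round(2))
E
```

```text
[ 0.47471934 -0.29011406  0.09400239] 0.010212274300943068 39.99974012374878 [-2.7e-03  1.0e+00 -0.0e+00 -1.0e-04] [ 1.04  0.74 -0.9   2.06  0.85  0.78  1.17]
```

>>> send_rows:
  increments:
    - [[0,0,0.2],[0,0,0]]
    - [[0,0,0.45],[0,0,0]]
    - [[0,0,0.7],[0,0,0]]
    - [[0,0,0.85],[0,0,0]]
    - [[0,0,0.9],[0,0,0]]

```text
time: 13.55
position: [0.474, -0.2897, 0.0029]
eef_rot: [0.0, 1.0, 0.0, -0.001]
wrist_force: [-12.4, 2.0, 49.0]
grip_width: 0.0104
finger_force: 40.0
```

>>> send_rows:
  increments:
    - [[0,0,0],[0,0,0]]
    - [[0,0,0],[0,0,0]]
    - [[0,0,0],[0,0,0]]
    - [[0.02,0,0],[0,0,0]]
    - [[0.08,0,0],[0,0,0]]
  claw: -0.5

```text
time: 14.05
position: [0.4671, -0.29, 0.0044]
eef_rot: [-0.0, 1.0, -0.0, 0.0]
wrist_force: [1.1, 0.3, 0.1]
grip_width: 0.0235
finger_force: 0.0
```

>>> send_rows:
  increments:
    - [[0.08,0,0],[0,0,0]]
    - [[0.16,0,0],[0,0,0]]
    - [[0.22,0,0],[0,0,0]]
    - [[0.22,0,0],[0,0,0]]
    - [[0.22,0,0],[0,0,0]]

```text
time: 14.55
position: [0.4448, -0.2901, 0.0042]
eef_rot: [-0.0, 1.0, -0.0, 0.0]
wrist_force: [0.4, -0.4, 0.8]
grip_width: 0.0232
finger_force: 0.0
```

```bash
python3 - <<'E'
from h import *
s=state();print(s["position"],s["grip_width"],s["eef_rot"].round(4),s["qpos"].round(2))
f=grab_frame("scene");a,b=110,120;cv2.imwrite("pics/s4.png",cv2.resize(f["pixels"][a:a+130,b:b+180],None,fx=4.4,fy=4.4,interpolation=cv2.INTER_CUBIC))
E
```

```text
[ 0.44484519 -0.29007255  0.00421601] 0.023186002214856293 [-0.e+00  1.e+00 -1.e-04  1.e-04] [ 0.97  0.83 -0.75  2.16  1.09  0.6   0.98]
```

View pics/s4.png

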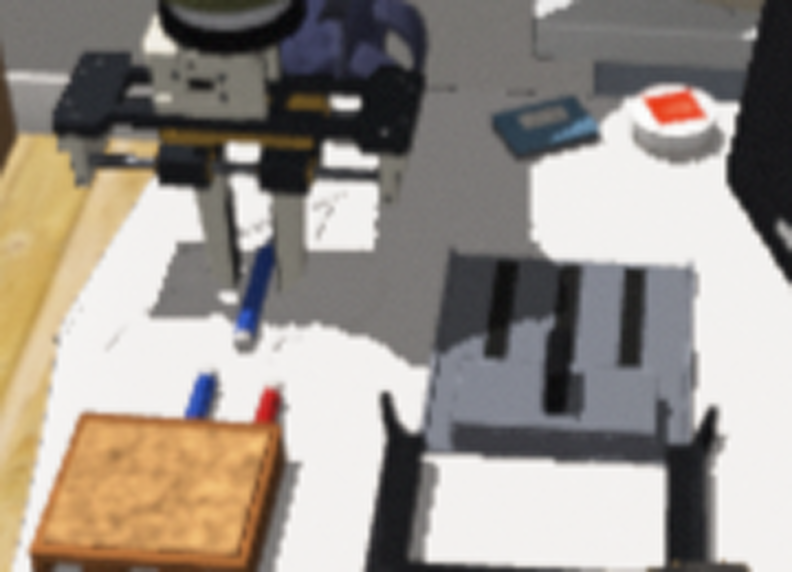

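Driver lies on the desk, handle towards +x, cap at crop (243,338); fingers straddle it. Measuring it.

```bash
python3 - <<'E'
from h import *
f=grab_frame("scene")
for u,v,z in((243,343,.0055),(243,330,.0115),(262,258,.0115),(205,375,.0115),(272,390,.0115)): print(ray(f,120+u/4.4,110+v/4.4,z).round(4))
# tray lines
for u,v,z,n in((448,450,.004,'noseR'),(690,447,.004,'noseL'),(455,420,.025,'brR'),(668,418,.025,'brL'),(450,250,.0085,'rearR'),(695,262,.0085,'rearL')): print(n,ray(f,120+u/4.4,110+v/4.4,z).round(4))
E
```

```text
[ 0.5044 -0.2868  0.0055]
[ 0.5004 -0.2871  0.0115]
[ 0.4371 -0.2884  0.0115]
[ 0.5387 -0.3001  0.0115]
[ 0.5472 -0.2625  0.0115]
noseR [ 0.5766 -0.1654  0.004 ]
noseL [ 0.563  -0.0399  0.004 ]
brR [ 0.5759 -0.1614  0.025 ]
brL [ 0.5644 -0.0524  0.025 ]
rearR [ 0.4158 -0.1829  0.0085]
rearL [ 0.4135 -0.0413  0.0085]
```

>>> send_rows:
  increments:
    - [[0,0,0],[0,0,0]]
    - [[0,0,0],[0,0,0]]
    - [[0,0,0],[0,0,0]]
    - [[0,0,0],[0,0,0]]
    - [[0,0,-0.1],[0,0,0]]
  claw: -1
  newtons: 25

```text
time: 15.15
position: [0.4443, -0.2896, 0.0136]
eef_rot: [-0.0, 1.0, 0.0, -0.001]
wrist_force: [0.2, 0.8, -0.8]
grip_width: 0.0108
finger_force: 25.0
```

>>> send_rows:
  increments:
    - [[0,0,-0.2],[0,0,0]]
    - [[0,0,-0.4],[0,0,0]]
    - [[0,0,-0.6],[0,0,0]]
    - [[0,0,-0.65],[0,0,0]]
    - [[0,0,-0.65],[0,0,0]]

```text
time: 15.65
position: [0.445, -0.2903, 0.0799]
eef_rot: [0.0, 1.0, -0.001, 0.001]
wrist_force: [-0.2, -0.4, -0.5]
grip_width: 0.0109
finger_force: 25.0
```

```bash
cat >> h.py <<'E'
def grooves(f,box=(215,165,300,255),th=18):
    g=cv2.GaussianBlur(cv2.cvtColor(f["pixels"],cv2.COLOR_BGR2GRAY),(3,3),0)
    b=cv2.morphologyEx(g,cv2.MORPH_BLACKHAT,np.ones((1,13),np.uint8)); m=np.zeros_like(b); x0,y0,x1,y1=box
    m[y0:y1,x0:x1]=(b[y0:y1,x0:x1]>th)*255
    n,l,st,ce=cv2.connectedComponentsWithStats(m); out=[]
    for i in range(1,n):
        if st[i,4]<60 or st[i,3]<18: continue
        p=np.argwhere(l==i)[:,::-1]; w=np.array([ray(f,u,v,.004)[:2] for u,v in p])
        vx,vy,x,y=cv2.fitLine((w*1000).astype(np.float32),cv2.DIST_L2,0,.01,.01).ravel()
        out.append((st[i].tolist(),round(float(x),1),round(float(y),1),round(float(np.arctan(vy/vx)),4),(w.min(0)*1000).round(0).tolist(),(w.max(0)*1000).round(0).tolist()))
    return out
E
python3 - <<'E'
from h import *
s=state();print(s["position"],s["grip_width"],s["qpos"].round(2))
for o in grooves(grab_frame("top")): print(o)
E
```

```text
[ 0.44504266 -0.29033733  0.07989212] 0.01086129818753785 [ 1.05  0.73 -0.87  2.12  0.89  0.72  1.14]
([278, 165, 14, 18, 135], 574.1, -191.4, 0.4701, [549.0, -206.0], [593.0, -173.0])
([248, 169, 10, 18, 156], 556.4, -109.5, -0.0537, [535.0, -121.0], [580.0, -97.0])
([235, 194, 7, 41, 236], 464.2, -76.3, 0.0026, [415.0, -83.0], [514.0, -69.0])
([251, 194, 6, 38, 150], 477.9, -113.4, 0.0079, [423.0, -120.0], [515.0, -107.0])
([267, 206, 4, 28, 80], 452.1, -150.5, 0.0024, [420.0, -155.0], [486.0, -147.0])
```

Grooves give the pocket lines at y = -0.0763, -0.1134 and -0.1505, yaw ≈0.006. For the left lane the gripper body would come within millimetres of the speaker, so I roll the tool 10° away from it.

>>> send_rows:
  increments:
    - [[-0.02,0.2,0],[0,0,0]]
    - [[-0.04,0.4,0],[0,0,0]]
    - [[-0.06,0.6,0],[0,0,0]]
    - [[-0.08,0.8,0],[0,0,0]]
    - [[-0.1,1,0],[0,0,0]]

```text
time: 16.2
position: [0.4543, -0.189, 0.0781]
eef_rot: [-0.0, 1.0, 0.0, -0.001]
wrist_force: [1.1, -0.2, 0.4]
grip_width: 0.0107
finger_force: 25.0
```

>>> send_rows:
  increments:
    - [[0,0.2,0],[-0.01,0,0]]
    - [[0,0.4,0],[-0.02,0,0]]
    - [[0,0.55,0],[-0.03,0,0]]
    - [[0,0.7,0],[-0.042,0,0]]
    - [[0,0.8,0],[-0.056,0,0]]

```text
time: 16.7
position: [0.4548, -0.1088, 0.0792]
eef_rot: [-0.0, 0.996, 0.09, 0.0]
wrist_force: [-0.5, 0.7, -1.2]
grip_width: 0.0109
finger_force: 25.0
```

>>> send_rows:
  increments:
    - [[0,0.08,0.014],[0,0,0]]
    - [[0,0.16,0.028],[0,0,0]]
    - [[0,0.25,0.044],[0,0,0]]
    - [[0,0.33,0.058],[0,0,0]]
    - [[0,0.33,0.058],[0,0,0]]

```text
time: 17.2
position: [0.4549, -0.075, 0.0795]
eef_rot: [-0.001, 0.996, 0.088, 0.0]
wrist_force: [-0.3, -0.4, 0.4]
grip_width: 0.0106
finger_force: 25.0
```

```bash
python3 - <<'E'
from h import *
s=state();print(s["position"],s["grip_width"],s["finger_force"],s["eef_rot"].round(4),s["qpos"].round(2),s["wrist_force"])
E
```

```text
[ 0.45493455 -0.0749805   0.07953319] 0.010601011445419065 24.99460279941559 [-1.300e-03  9.961e-01  8.770e-02  2.000e-04] [ 0.81  0.73 -0.96  2.25  0.81  0.57  0.85] [-0.31032222 -0.38548732  0.38737643]
```

>>> send_rows:
  increments:
    - [[0,-0.03,0.16],[0,0,0]]
    - [[0,-0.06,0.32],[0,0,0]]
    - [[0,-0.09,0.48],[0,0,0]]
    - [[0,-0.12,0.62],[0,0,0]]
    - [[0,-0.131,0.68],[0,0,0]]

```text
time: 17.7
position: [0.4546, -0.0775, 0.0091]
eef_rot: [-0.0, 0.996, 0.088, -0.001]
wrist_force: [0.6, 0.3, -0.2]
grip_width: 0.0107
finger_force: 25.0
```

```bash
python3 - <<'E'
from h import *
s=state();print(s["position"],s["wrist_force"])
f=grab_frame("scene");cv2.imwrite("pics/s5.png",cv2.resize(f["pixels"][130:230,200:310],None,fx=6,fy=6,interpolation=cv2.INTER_CUBIC))
E
```

```text
[ 0.45455018 -0.07745284  0.0090697 ] [ 0.64004237  0.27170461 -0.16811861]
```

View pics/s5.png

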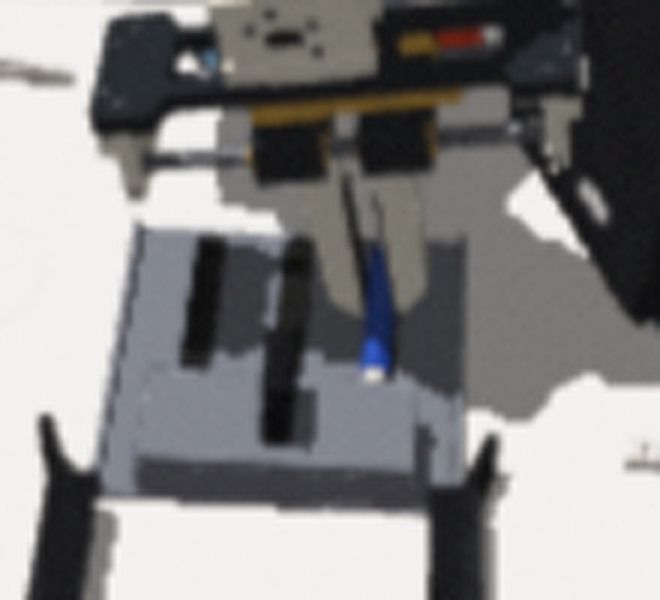

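```bash
python3 - <<'E'
from h import *
f=grab_frame("scene");P=lambda q:tuple(np.round(((q[0]-200)*6,(q[1]-130)*6),0))
g=np.array([.4546,-.077,.0115])
for a in(-5,0,5,10,15,20): print(a,P(proj(f,g+np.array([.060*np.cos(np.radians(a)),0,.060*np.sin(np.radians(a))]))))
for x in(.515,.520,.524,.53): print(x,P(proj(f,[x,-.077,.025])),P(proj(f,[x,-.15,.025])))
print("bridge front",P(proj(f,[.574,-.16,.025])),"nose",P(proj(f,[.574,-.18,.004])))
E
```

```text
-5 (np.float64(371.0), np.float64(395.0))
0 (np.float64(371.0), np.float64(385.0))
5 (np.float64(372.0), np.float64(375.0))
10 (np.float64(372.0), np.float64(364.0))
15 (np.float64(373.0), np.float64(352.0))
20 (np.float64(374.0), np.float64(340.0))
0.515 (np.float64(373.0), np.float64(360.0)) (np.float64(187.0), np.float64(349.0))
0.52 (np.float64(372.0), np.float64(369.0)) (np.float64(186.0), np.float64(357.0))
0.524 (np.float64(371.0), np.float64(375.0)) (np.float64(185.0), np.float64(364.0))
0.53 (np.float64(371.0), np.float64(386.0)) (np.float64(183.0), np.float64(374.0))
bridge front (np.float64(145.0), np.float64(450.0)) nose (np.float64(94.0), np.float64(487.0))
```

Cap seen at crop (373,373), consistent with a level handle just behind the bridge edge (expected ≈374). Inserting with force checks.

>>> send_rows:
  increments:
    - [[-0.03,0,0],[0,0,0]]
    - [[-0.07,0,0],[0,0,0]]
    - [[-0.11,0,0],[0,0,0]]
    - [[-0.15,0,0],[0,0,0]]
    - [[-0.19,0,0],[0,0,0]]

```text
time: 18.3
position: [0.4743, -0.0776, 0.0101]
eef_rot: [0.0, 0.996, 0.088, 0.0]
wrist_force: [0.2, 0.1, 0.2]
grip_width: 0.011
finger_force: 25.0
```

>>> send_rows:
  increments:
    - [[-0.04,0,0],[0,0,0]]
    - [[-0.08,0,0],[0,0,0]]
    - [[-0.12,0,0],[0,0,0]]
    - [[-0.16,0,0],[0,0,0]]
    - [[-0.2,0,0],[0,0,0]]

```text
time: 18.8
position: [0.4941, -0.0774, 0.0099]
eef_rot: [-0.0, 0.996, 0.088, -0.0]
wrist_force: [-0.3, 0.3, -0.7]
grip_width: 0.0109
finger_force: 25.0
```

>>> send_rows:
  increments:
    - [[-0.04,0,0],[0,0,0]]
    - [[-0.07,0,0],[0,0,0]]
    - [[-0.1,0,0],[0,0,0]]
    - [[-0.12,0,0],[0,0,0]]
    - [[-0.12,0,0],[0,0,0]]

```text
time: 19.3
position: [0.506, -0.0774, 0.0099]
eef_rot: [-0.0, 0.996, 0.088, 0.0]
wrist_force: [0.1, 0.6, -1.2]
grip_width: 0.0107
finger_force: 25.0
```

>>> send_rows:
  increments:
    - [[-0.01,0,0.01],[0,0,0]]
    - [[-0.02,0,0.01],[0,0,0]]
    - [[-0.03,0,0.01],[0,0,0]]
    - [[-0.03,0,0.01],[0,0,0]]
    - [[-0.03,0,0.01],[0,0,0]]

```text
time: 19.8
position: [0.5085, -0.0773, 0.0089]
eef_rot: [-0.0, 0.996, 0.088, -0.0]
wrist_force: [-1.2, -0.0, 0.1]
grip_width: 0.0107
finger_force: 25.0
```

>>> send_rows:
  increments:
    - [[0,0,0],[0,0,0]]
    - [[0,0,0],[0,0,0]]
    - [[0,0,0],[0,0,0]]
    - [[0,0.02,-0.1],[0,0,0]]
    - [[0,0.05,-0.3],[0,0,0]]
  claw: -0.53

```text
time: 20.3
position: [0.5082, -0.0772, 0.0394]
eef_rot: [-0.0, 0.996, 0.088, -0.001]
wrist_force: [0.2, 0.6, -0.5]
grip_width: 0.0216
finger_force: 0.0
```

>>> send_rows:
  increments:
    - [[0,0.03,-0.15],[0.01,0,0]]
    - [[0,0.06,-0.35],[0.02,0,0]]
    - [[0,0,-0.5],[0.03,0,0]]
    - [[0,-0.3,-0.55],[0.045,0,0]]
    - [[0,-0.6,-0.6],[0.056,0,0]]

```text
time: 20.8
position: [0.509, -0.1491, 0.0885]
eef_rot: [-0.001, 1.0, -0.002, 0.0]
wrist_force: [0.1, 0.0, 0.1]
grip_width: 0.022
finger_force: 0.0
```

>>> send_rows:
  increments:
    - [[0,-0.2,0],[0,0,0.044]]
    - [[0,-0.4,0],[0,0,0.088]]
    - [[0,-0.6,0],[0,0,0.132]]
    - [[0,-0.8,0],[0,0,0.176]]
    - [[0,-1,0],[0,0,0.22]]

```text
time: 21.3
position: [0.5074, -0.2505, 0.087]
eef_rot: [0.342, 0.94, -0.001, -0.001]
wrist_force: [0.4, 0.6, -0.1]
grip_width: 0.022
finger_force: 0.0
```

```bash
python3 - <<'E'
from h import *
s=state();print(s["position"],s["grip_width"],s["eef_rot"].round(3),s["qpos"].round(2))
f=grab_frame("top");cv2.imwrite("pics/t6.png",cv2.resize(f["pixels"][130:270,210:370],None,fx=4.2,fy=4.2,interpolation=cv2.INTER_CUBIC))
for o in grooves(f): print(o)
E
```

```text
[ 0.50744134 -0.25054994  0.08697873] 0.021987495183793566 [ 0.342  0.94  -0.001 -0.001] [ 0.83  0.69 -0.7   2.04  0.72  0.67  0.52]
([251, 196, 5, 38, 114], 459.5, -113.1, 0.005, [419.0, -118.0], [510.0, -109.0])
([266, 196, 5, 38, 109], 468.7, -149.9, -0.0079, [420.0, -155.0], [511.0, -146.0])
```

View pics/t6.png

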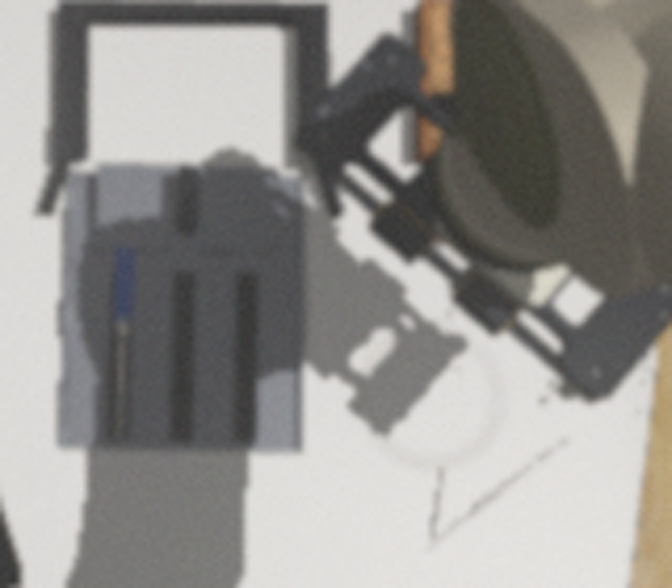

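Blue driver lies in the left pocket, with about 40 mm of handle bare (crop 125,250 to 122,318) as it should be. Now back to A orientation for the middle one.

>>> send_rows:
  increments:
    - [[0,0,-0.03],[0,0,0.044]]
    - [[0,0,-0.06],[0,0,0.088]]
    - [[0,0,-0.1],[0,0,0.132]]
    - [[0,0,-0.1],[0,0,0.176]]
    - [[0,0,-0.1],[0,0,0.22]]

```text
time: 21.85
position: [0.5077, -0.249, 0.0973]
eef_rot: [0.639, 0.769, -0.001, -0.0]
wrist_force: [0.1, 0.1, -0.2]
grip_width: 0.0216
finger_force: 0.0
```

>>> send_rows:
  increments:
    - [[0,0,0],[0,0,0.044]]
    - [[0,0,0],[0,0,0.088]]
    - [[0,0,0],[0,0,0.132]]
    - [[0,0,0],[0,0,0.176]]
    - [[0,0,0],[0,0,0.22]]

```text
time: 22.35
position: [0.5076, -0.2489, 0.0972]
eef_rot: [0.862, 0.507, -0.001, -0.0]
wrist_force: [0.0, -0.1, 0.2]
grip_width: 0.0217
finger_force: 0.0
```

>>> send_rows:
  increments:
    - [[0,0,0],[0,0,0.044]]
    - [[0,0,0],[0,0,0.088]]
    - [[0,0,0],[0,0,0.132]]
    - [[0,0,0],[0,0,0.176]]
    - [[0,0,0],[0,0,0.22]]

```text
time: 22.85
position: [0.5076, -0.2488, 0.0973]
eef_rot: [0.983, 0.185, -0.001, 0.0]
wrist_force: [-0.3, 0.7, -0.2]
grip_width: 0.0216
finger_force: 0.0
```

>>> send_rows:
  increments:
    - [[0,0,0],[0,0,0.044]]
    - [[0,0,0],[0,0,0.088]]
    - [[0,0,0],[0,0,0.12]]
    - [[0,0,0],[0,0,0.12]]
    - [[0,0,0],[0,0,0.12]]
  claw: -0.56

```text
time: 23.35
position: [0.5082, -0.248, 0.0975]
eef_rot: [1.0, 0.002, -0.001, 0.0]
wrist_force: [-0.4, 1.0, 0.2]
grip_width: 0.0205
finger_force: 0.0
```

```bash
python3 - <<'E'
from h import *
s=state();print(s["position"],s["grip_width"],s["eef_rot"].round(4),s["qpos"].round(2))
f=grab_frame("scene");hsv=cv2.cvtColor(f["pixels"],cv2.COLOR_BGR2HSV)
m=cv2.inRange(hsv,(105,110,40),(130,255,255));m[:,300:]=0;m[:130]=0
n,l,st,ce=cv2.connectedComponentsWithStats(m)
for i in range(1,n):
    if st[i,4]>15: 
        p=np.argwhere(l==i);a=p[:,0].min();b=p[:,0].max();t=p[p[:,0]==a][:,1].mean();q=p[p[:,0]==b][:,1].mean()
        print(st[i].tolist(),ray(f,t,a,.0115).round(4),ray(f,q,b,.0115).round(4))
print(grooves(f:=grab_frame("top")))
print("neck",ray(f,210+122/4.2,130+320/4.2,.01))
E
```

```text
[ 0.50816127 -0.24799169  0.09750023] 0.020486333630861643 [ 1.0e+00  1.8e-03 -7.0e-04  2.0e-04] [ 0.38  0.58 -0.05  2.07  0.05  0.5  -1.27]
[260, 186, 5, 7, 33] [ 0.4846 -0.0771  0.0115] [ 0.5066 -0.0772  0.0115]
[163, 195, 6, 10, 35] [ 0.5381 -0.3016  0.0115] [ 0.5691 -0.2998  0.0115]
[([250, 196, 7, 40, 176], 456.4, -113.6, 0.0054, [414.0, -122.0], [510.0, -107.0]), ([265, 196, 7, 40, 189], 456.4, -150.3, 0.0058, [415.0, -158.0], [511.0, -143.0])]
neck [ 0.48260836 -0.07806156  0.01      ]
```

>>> send_rows:
  increments:
    - [[0.1,0.15,0],[0,0,0]]
    - [[0.2,0.3,0],[0,0,0]]
    - [[0.35,0.45,0],[0,0,0]]
    - [[0.49,0.54,0],[0,0,0]]
    - [[0.49,0.54,0.2],[0,0,0]]

```text
time: 23.95
position: [0.5608, -0.3038, 0.0796]
eef_rot: [1.0, 0.0, 0.003, 0.001]
wrist_force: [-0.0, 0.6, -0.9]
grip_width: 0.0208
finger_force: 0.0
```

>>> send_rows:
  increments:
    - [[0,0,0.2],[0,0,0]]
    - [[0,0,0.4],[0,0,0]]
    - [[0,0,0.6],[0,0,0]]
    - [[0,0,0.7],[0,0,0]]
    - [[0,0,0.75],[0,0,0]]

```text
time: 24.45
position: [0.5573, -0.3012, 0.0019]
eef_rot: [1.0, 0.001, -0.001, -0.0]
wrist_force: [-0.4, 0.4, -0.3]
grip_width: 0.0207
finger_force: 0.0
```

>>> send_rows:
  increments:
    - [[0,0,0],[0,0,0]]
    - [[0,0,0],[0,0,0]]
    - [[0,0,0],[0,0,0]]
    - [[0,0,0],[0,0,0]]
    - [[0,0,0],[0,0,0]]
  claw: -1
  newtons: 40

```text
time: 24.95
position: [0.5581, -0.3012, 0.0035]
eef_rot: [1.0, 0.0, 0.0, 0.0]
wrist_force: [-0.2, -0.2, 0.0]
grip_width: 0.0104
finger_force: 40.0
```

>>> send_rows:
  increments:
    - [[-0.1,0,-0.01],[0,0,0]]
    - [[-0.22,0,-0.01],[0,0,0]]
    - [[-0.34,0,-0.01],[0,0,0]]
    - [[-0.46,0,-0.01],[0,0,0]]
    - [[-0.58,0,-0.01],[0,0,0]]

```text
time: 25.45
position: [0.4984, -0.3013, 0.004]
eef_rot: [1.0, -0.0, -0.0, 0.0]
wrist_force: [0.2, -1.0, -0.1]
grip_width: 0.0101
finger_force: 40.0
```

>>> send_rows:
  increments:
    - [[-0.14,0,0],[0,0,0]]
    - [[-0.28,0,0],[0,0,0]]
    - [[-0.42,0,0],[0,0,0]]
    - [[-0.54,0,0],[0,0,0]]
    - [[-0.58,0,0],[0,0,0]]

```text
time: 25.95
position: [0.4399, -0.3013, 0.0039]
eef_rot: [1.0, -0.0, -0.001, -0.0]
wrist_force: [0.1, 0.4, 0.8]
grip_width: 0.01
finger_force: 40.0
```

>>> send_rows:
  increments:
    - [[0,0,-0.15],[0,0,0]]
    - [[0,0,-0.35],[0,0,0]]
    - [[0,0,-0.55],[0,0,0]]
    - [[0,0,-0.75],[0,0,0]]
    - [[0,0,-0.9],[0,0,0]]

```text
time: 26.45
position: [0.4423, -0.3013, 0.0951]
eef_rot: [1.0, 0.0, 0.001, 0.0]
wrist_force: [0.1, -1.1, 0.3]
grip_width: 0.0105
finger_force: 40.0
```

>>> send_rows:
  increments:
    - [[0.07,-0.02,0],[0,0,-0.04]]
    - [[0.14,-0.04,0],[0,0,-0.085]]
    - [[0.2,-0.07,0],[0,0,-0.13]]
    - [[0.27,-0.09,0],[0,0,-0.175]]
    - [[0.33,-0.11,0],[0,0,-0.22]]

```text
time: 26.95
position: [0.4755, -0.29, 0.094]
eef_rot: [0.94, 0.342, 0.0, 0.0]
wrist_force: [-0.7, -0.0, -0.1]
grip_width: 0.0104
finger_force: 40.0
```

>>> send_rows:
  increments:
    - [[0,0,0],[0,0,-0.044]]
    - [[0,0,0],[0,0,-0.088]]
    - [[0,0,0],[0,0,-0.132]]
    - [[0,0,0],[0,0,-0.176]]
    - [[0,0,0],[0,0,-0.22]]

```text
time: 27.45
position: [0.4751, -0.2902, 0.0939]
eef_rot: [0.769, 0.64, 0.0, 0.0]
wrist_force: [0.8, -0.5, 0.4]
grip_width: 0.0106
finger_force: 40.0
```

>>> send_rows:
  increments:
    - [[0,0,0],[0,0,-0.044]]
    - [[0,0,0],[0,0,-0.088]]
    - [[0,0,0],[0,0,-0.132]]
    - [[0,0,0],[0,0,-0.176]]
    - [[0,0,0],[0,0,-0.22]]

```text
time: 27.95
position: [0.475, -0.2902, 0.0939]
eef_rot: [0.507, 0.862, 0.0, 0.0]
wrist_force: [-0.5, -0.3, -0.8]
grip_width: 0.0104
finger_force: 40.0
```

>>> send_rows:
  increments:
    - [[0,0,0],[0,0,-0.044]]
    - [[0,0,0],[0,0,-0.088]]
    - [[0,0,0],[0,0,-0.132]]
    - [[0,0,0],[0,0,-0.176]]
    - [[0,0,0],[0,0,-0.22]]

```text
time: 28.45
position: [0.475, -0.2903, 0.0939]
eef_rot: [0.185, 0.983, 0.0, 0.0]
wrist_force: [0.6, 0.1, 0.1]
grip_width: 0.0103
finger_force: 40.0
```

>>> send_rows:
  increments:
    - [[0,0,0.05],[0,0,-0.04]]
    - [[0,0,0.1],[0,0,-0.08]]
    - [[0,0,0.2],[0,0,-0.12]]
    - [[0,0,0.35],[0,0,-0.12]]
    - [[0,0,0.45],[0,0,-0.12]]

```text
time: 28.95
position: [0.4747, -0.2903, 0.048]
eef_rot: [0.0, 1.0, 0.0, -0.0]
wrist_force: [-1.0, 0.2, -0.4]
grip_width: 0.0104
finger_force: 40.0
```

>>> send_rows:
  increments:
    - [[0,0,0.1],[0,0,0]]
    - [[0,0,0.2],[0,0,0]]
    - [[0,0,0.3],[0,0,0]]
    - [[0,0,0.38],[0,0,0]]
    - [[0,0,0.42],[0,0,0]]

```text
time: 29.45
position: [0.4747, -0.29, 0.0061]
eef_rot: [-0.0, 1.0, 0.0, -0.0]
wrist_force: [0.7, -0.0, 0.7]
grip_width: 0.0105
finger_force: 40.0
```

```bash
python3 - <<'E'
from h import *
s=state();print(s["position"],s["grip_width"],s["eef_rot"].round(4),s["qpos"].round(2),s["wrist_force"])
E
```

```text
[ 0.47467626 -0.2900071   0.00611304] 0.01054905069812846 [-2.e-04  1.e+00  1.e-04 -3.e-04] [ 0.96  0.85 -0.79  2.1   1.05  0.66  1.  ] [ 0.684218   -0.02888322  0.67848694]
```

>>> send_rows:
  increments:
    - [[0,0,0.02],[0,0,0]]
    - [[0,0,0.02],[0,0,0]]
    - [[0,0,0.02],[0,0,0]]
    - [[0,0,0.02],[0,0,0]]
    - [[0.03,0,0.02],[0,0,0]]
  claw: -0.5

```text
time: 29.95
position: [0.4722, -0.2902, 0.0052]
eef_rot: [-0.0, 1.0, -0.0, 0.0]
wrist_force: [0.6, -0.4, -0.3]
grip_width: 0.0234
finger_force: 0.0
```

>>> send_rows:
  increments:
    - [[0.08,0,0],[0,0,0]]
    - [[0.16,0,0],[0,0,0]]
    - [[0.24,0,0],[0,0,0]]
    - [[0.27,0,0],[0,0,0]]
    - [[0.27,0,0],[0,0,0]]

```text
time: 30.45
position: [0.4441, -0.2904, 0.005]
eef_rot: [0.0, 1.0, -0.0, -0.0]
wrist_force: [-0.2, -0.4, 0.3]
grip_width: 0.0233
finger_force: 0.0
```

```bash
cat >> h.py <<'E'
def hand(f,cols,lo=(105,110,40),hi=(130,255,255)):
    hsv=cv2.cvtColor(f["pixels"],cv2.COLOR_BGR2HSV);m=cv2.inRange(hsv,lo,hi);m[:,:cols[0]]=0;m[:,cols[1]:]=0;m[:130]=0
    n,l,st,ce=cv2.connectedComponentsWithStats(m)
    for i in range(1,n):
        if st[i,4]>12:
            p=np.argwhere(l==i);a=p[:,0].min();b=p[:,0].max();t=p[p[:,0]==a][:,1].mean();q=p[p[:,0]==b][:,1].mean()
            print(st[i].tolist(),ray(f,t,a,.0115).round(4),ray(f,q,b,.0115).round(4))
E
python3 - <<'E'
from h import *
s=state();print(s["position"],s["grip_width"])
hand(grab_frame("scene"),(100,300))
for o in grooves(grab_frame("top")): print(o)
E
```

```text
[ 0.44408499 -0.29038268  0.00498282] 0.023271444949562636
[174, 166, 8, 20, 74] [ 0.4262 -0.2867  0.0115] [ 0.5003 -0.2852  0.0115]
[260, 186, 5, 7, 33] [ 0.4846 -0.0771  0.0115] [ 0.5066 -0.0772  0.0115]
([278, 165, 14, 18, 134], 574.1, -191.5, 0.469, [549.0, -206.0], [593.0, -173.0])
([248, 169, 10, 18, 151], 557.1, -109.7, -0.0461, [536.0, -121.0], [580.0, -97.0])
([235, 190, 7, 45, 197], 471.6, -74.6, -0.0064, [415.0, -83.0], [524.0, -68.0])
([250, 194, 7, 23, 131], 488.5, -113.3, 0.0079, [460.0, -120.0], [515.0, -105.0])
([267, 210, 3, 24, 64], 445.8, -150.7, 0.0026, [420.0, -153.0], [476.0, -148.0])
```

>>> send_rows:
  increments:
    - [[0,0,0],[0,0,0]]
    - [[0,0,0],[0,0,0]]
    - [[0,0,0],[0,0,0]]
    - [[0,0,0],[0,0,0]]
    - [[0,0,-0.1],[0,0,0]]
  claw: -1
  newtons: 25

```text
time: 31.05
position: [0.4443, -0.2898, 0.0144]
eef_rot: [-0.0, 1.0, 0.0, -0.001]
wrist_force: [0.0, -0.5, 0.4]
grip_width: 0.0105
finger_force: 25.0
```

>>> send_rows:
  increments:
    - [[0,0,-0.2],[0,0,0]]
    - [[0,0,-0.4],[0,0,0]]
    - [[0,0,-0.6],[0,0,0]]
    - [[0,0,-0.65],[0,0,0]]
    - [[0,0.1,-0.65],[0,0,0]]

```text
time: 31.55
position: [0.4449, -0.2813, 0.0805]
eef_rot: [0.001, 1.0, -0.001, 0.0]
wrist_force: [0.4, -0.6, -0.7]
grip_width: 0.0109
finger_force: 25.0
```

>>> send_rows:
  increments:
    - [[-0.02,0.2,0],[0,0,0]]
    - [[-0.04,0.4,0],[0,0,0]]
    - [[-0.06,0.6,0],[0,0,0]]
    - [[-0.08,0.8,0],[0,0,0]]
    - [[-0.1,1,0],[0,0,0]]

```text
time: 32.05
position: [0.4542, -0.1785, 0.0791]
eef_rot: [-0.0, 1.0, 0.0, -0.001]
wrist_force: [0.6, -0.4, -0.6]
grip_width: 0.0104
finger_force: 25.0
```

>>> send_rows:
  increments:
    - [[0,0.2,0],[0,0,0]]
    - [[0,0.4,0],[0,0,0]]
    - [[0,0.6,0],[0,0,0]]
    - [[0,0.67,0],[0,0,0]]
    - [[0,0.67,0],[0,0,0]]

```text
time: 32.55
position: [0.4545, -0.112, 0.0796]
eef_rot: [-0.001, 1.0, 0.0, -0.0]
wrist_force: [0.1, -1.2, 0.4]
grip_width: 0.0106
finger_force: 25.0
```

```bash
python3 - <<'E'
from h import *
s=state();print(s["position"],s["grip_width"],s["eef_rot"].round(4),s["qpos"].round(2))
hand(grab_frame("scene"),(200,300))
E
```

```text
[ 0.45452039 -0.11198959  0.07957874] 0.010633937755845882 [-1.4e-03  1.0e+00  2.0e-04 -4.0e-04] [ 0.72  0.68 -0.87  2.26  0.94  0.63  0.7 ]
[247, 149, 5, 19, 68] [ 0.3367 -0.1179  0.0115] [ 0.4141 -0.1175  0.0115]
[260, 186, 5, 7, 34] [ 0.4846 -0.0771  0.0115] [ 0.5066 -0.0772  0.0115]
```

>>> send_rows:
  increments:
    - [[0,-0.013,0.16],[0,0,0]]
    - [[0,-0.013,0.32],[0,0,0]]
    - [[0,-0.013,0.48],[0,0,0]]
    - [[0,-0.013,0.62],[0,0,0]]
    - [[0,-0.013,0.69],[0,0,0]]

```text
time: 33.1
position: [0.4542, -0.1155, 0.0097]
eef_rot: [0.001, 1.0, -0.0, -0.001]
wrist_force: [-0.2, 0.4, -0.7]
grip_width: 0.0107
finger_force: 25.0
```

>>> send_rows:
  increments:
    - [[-0.03,0,0],[0,0,0]]
    - [[-0.07,0,0],[0,0,0]]
    - [[-0.11,0,0],[0,0,0]]
    - [[-0.15,0,0],[0,0,0]]
    - [[-0.19,0,0],[0,0,0]]

```text
time: 33.6
position: [0.4744, -0.1146, 0.0113]
eef_rot: [0.0, 1.0, -0.0, 0.0]
wrist_force: [0.4, 0.2, 0.2]
grip_width: 0.0108
finger_force: 25.0
```

>>> send_rows:
  increments:
    - [[-0.04,0,0],[0,0,0]]
    - [[-0.08,0,0],[0,0,0]]
    - [[-0.12,0,0],[0,0,0]]
    - [[-0.16,0,0],[0,0,0]]
    - [[-0.2,0,0],[0,0,0]]

```text
time: 34.1
position: [0.4941, -0.1144, 0.0109]
eef_rot: [-0.0, 1.0, 0.0, -0.0]
wrist_force: [-0.8, 0.6, -0.3]
grip_width: 0.0106
finger_force: 25.0
```

>>> send_rows:
  increments:
    - [[-0.04,0,0],[0,0,0]]
    - [[-0.07,0,0],[0,0,0]]
    - [[-0.1,0,0],[0,0,0]]
    - [[-0.13,0,0],[0,0,0]]
    - [[-0.14,0,0.01],[0,0,0]]

```text
time: 34.6
position: [0.5073, -0.1145, 0.0098]
eef_rot: [-0.0, 1.0, -0.0, -0.001]
wrist_force: [-3.2, 0.1, 0.7]
grip_width: 0.0109
finger_force: 25.0
```

```bash
python3 - <<'E'
from h import *
s=state();print(s["position"],s["grip_width"],s["wrist_force"])
hand(grab_frame("scene"),(200,300))
E
```

```text
[ 0.5073367  -0.11452271  0.00981622] 0.010906831863104033 [-3.15163621  0.13986574  0.70554877]
[260, 186, 5, 8, 36] [ 0.4846 -0.0771  0.0115] [ 0.5102 -0.077   0.0115]
```

>>> send_rows:
  increments:
    - [[0,0,0],[0,0,0]]
    - [[0,0,0],[0,0,0]]
    - [[0,0,0],[0,0,0]]
    - [[0,0,-0.1],[0,0,0]]
    - [[0,0,-0.3],[0,0,0]]
  claw: -0.58

```text
time: 35.15
position: [0.5072, -0.1142, 0.0399]
eef_rot: [-0.0, 1.0, 0.0, -0.001]
wrist_force: [0.9, 0.4, -0.4]
grip_width: 0.0193
finger_force: 0.0
```

>>> send_rows:
  increments:
    - [[0,0,-0.2],[0,0,0]]
    - [[0,0,-0.4],[0,0,0]]
    - [[0,-0.2,-0.6],[0,0,0.03]]
    - [[0,-0.4,-0.6],[0,0,0.07]]
    - [[0,-0.6,-0.6],[0,0,0.11]]

```text
time: 35.65
position: [0.5081, -0.1752, 0.1014]
eef_rot: [0.174, 0.985, -0.0, 0.001]
wrist_force: [-1.1, 1.1, 0.6]
grip_width: 0.0192
finger_force: 0.0
```

>>> send_rows:
  increments:
    - [[0,-0.2,0],[0,0,0.044]]
    - [[0,-0.4,0],[0,0,0.088]]
    - [[0,-0.6,0],[0,0,0.132]]
    - [[0,-0.7,0],[0,0,0.176]]
    - [[0,-0.7,0],[0,0,0.22]]

```text
time: 36.15
position: [0.4833, -0.242, 0.1005]
eef_rot: [0.499, 0.867, -0.0, 0.0]
wrist_force: [-0.2, 1.2, -0.4]
grip_width: 0.0194
finger_force: 0.0
```

>>> send_rows:
  increments:
    - [[0,0,0],[0,0,0.044]]
    - [[0,0,0],[0,0,0.088]]
    - [[0,0,0],[0,0,0.132]]
    - [[0,0,0],[0,0,0.176]]
    - [[0,0,0],[0,0,0.22]]

```text
time: 36.65
position: [0.4843, -0.24, 0.1007]
eef_rot: [0.762, 0.647, 0.0, 0.0]
wrist_force: [0.7, 0.4, -0.4]
grip_width: 0.0196
finger_force: 0.0
```

>>> send_rows:
  increments:
    - [[0,0,0],[0,0,0.044]]
    - [[0,0,0],[0,0,0.088]]
    - [[0,0,0],[0,0,0.132]]
    - [[0,0,0],[0,0,0.176]]
    - [[0,0,0],[0,0,0.22]]

```text
time: 37.15
position: [0.4843, -0.2399, 0.1007]
eef_rot: [0.936, 0.351, 0.001, -0.0]
wrist_force: [0.2, 1.3, 0.3]
grip_width: 0.0198
finger_force: 0.0
```

>>> send_rows:
  increments:
    - [[0,0,0],[0,0,0.046]]
    - [[0,0,0],[0,0,0.092]]
    - [[0,0,0],[0,0,0.138]]
    - [[0,0,0],[0,0,0.184]]
    - [[0,0,0],[0,0,0.23]]

```text
time: 37.65
position: [0.4845, -0.2398, 0.1006]
eef_rot: [1.0, -0.003, 0.001, -0.0]
wrist_force: [0.5, 0.4, 0.4]
grip_width: 0.0192
finger_force: 0.0
```

```bash
python3 - <<'E'
from h import *
s=state();print(s["position"],s["grip_width"],s["eef_rot"].round(4),s["qpos"].round(2))
f=grab_frame("scene");hand(f,(200,300));hand(f,(100,200),(0,120,40),(8,255,255));hand(f,(100,200),(172,120,40),(180,255,255))
for o in grooves(grab_frame("top")): print(o)
E
```

```text
[ 0.48445856 -0.23981457  0.10062811] 0.01923494743321163 [ 1.0e+00 -2.6e-03  6.0e-04 -4.0e-04] [ 0.41  0.55 -0.07  2.12  0.08  0.47 -1.3 ]
[260, 186, 5, 8, 36] [ 0.4846 -0.0771  0.0115] [ 0.5102 -0.077   0.0115]
[178, 199, 5, 7, 28] [ 0.5487 -0.2641  0.0115] [ 0.5691 -0.2627  0.0115]
```

>>> send_rows:
  increments:
    - [[0.2,0.1,0],[0,0,0]]
    - [[0.4,0.2,0],[0,0,-0.002]]
    - [[0.6,0.24,0],[0,0,-0.002]]
    - [[0.76,0.24,0],[0,0,-0.002]]
    - [[0.76,0.24,0.1],[0,0,-0.002]]
  claw: -0.53

```text
time: 38.25
position: [0.5631, -0.2641, 0.0909]
eef_rot: [1.0, 0.006, 0.002, 0.0]
wrist_force: [0.4, -0.2, 0.1]
grip_width: 0.022
finger_force: 0.0
```

>>> send_rows:
  increments:
    - [[0,0,0.2],[0,0,0]]
    - [[0,0,0.4],[0,0,0]]
    - [[0,0,0.6],[0,0,0]]
    - [[0,0,0.7],[0,0,0]]
    - [[0,0,0.7],[0,0,0]]

```text
time: 38.75
position: [0.5585, -0.2638, 0.0184]
eef_rot: [1.0, 0.004, -0.001, -0.001]
wrist_force: [0.0, -0.6, 0.5]
grip_width: 0.022
finger_force: 0.0
```

```bash
python3 - <<'E'
from h import *
s=state();print(s["position"],s["grip_width"],s["eef_rot"].round(4))
E
```

```text
[ 0.55850246 -0.26375456  0.01842405] 0.02204036774030471 [ 1.0e+00  4.0e-03 -1.4e-03 -7.0e-04]
```

>>> send_rows:
  increments:
    - [[0.02,0,0.05],[0,0,0.0025]]
    - [[0.02,0,0.1],[0,0,0.0025]]
    - [[0.02,0,0.14],[0,0,0.0025]]
    - [[0.02,0,0.16],[0,0,0.0025]]
    - [[0.02,0,0.16],[0,0,0.0025]]

```text
time: 39.25
position: [0.562, -0.2643, 0.0038]
eef_rot: [1.0, -0.001, -0.0, -0.0]
wrist_force: [1.2, -0.4, 0.9]
grip_width: 0.022
finger_force: 0.0
```

>>> send_rows:
  increments:
    - [[0,0,0],[0,0,0]]
    - [[0,0,0],[0,0,0]]
    - [[0,0,0],[0,0,0]]
    - [[0,0,0],[0,0,0]]
    - [[0,0,0],[0,0,0]]
  claw: -1
  newtons: 40

```text
time: 39.75
position: [0.5622, -0.2644, 0.0041]
eef_rot: [1.0, -0.001, 0.0, 0.0]
wrist_force: [-0.3, -0.3, 1.5]
grip_width: 0.01
finger_force: 40.0
```

>>> send_rows:
  increments:
    - [[-0.1,0,-0.01],[0,0,0]]
    - [[-0.22,0,-0.01],[0,0,0]]
    - [[-0.34,0,-0.01],[0,0,0]]
    - [[-0.46,0,-0.01],[0,0,0]]
    - [[-0.58,0,-0.01],[0,0,0]]

```text
time: 40.25
position: [0.5026, -0.2643, 0.005]
eef_rot: [1.0, -0.001, -0.0, -0.0]
wrist_force: [-0.8, -0.1, -0.7]
grip_width: 0.01
finger_force: 40.0
```

>>> send_rows:
  increments:
    - [[-0.14,0,0],[0,0,0]]
    - [[-0.28,0,0],[0,0,0]]
    - [[-0.42,0,0],[0,0,0]]
    - [[-0.54,0,0],[0,0,0]]
    - [[-0.58,0,0],[0,0,0]]

```text
time: 40.75
position: [0.4442, -0.2642, 0.0049]
eef_rot: [1.0, -0.001, -0.001, -0.0]
wrist_force: [0.4, -0.3, -0.1]
grip_width: 0.0103
finger_force: 40.0
```

>>> send_rows:
  increments:
    - [[0,0,-0.15],[0,0,0]]
    - [[0,0,-0.35],[0,0,0]]
    - [[0,0,-0.55],[0,0,0]]
    - [[0,0,-0.75],[0,0,0]]
    - [[0,0,-0.9],[0,0,0]]

```text
time: 41.25
position: [0.4466, -0.2643, 0.0961]
eef_rot: [1.0, -0.001, 0.001, 0.0]
wrist_force: [0.4, 0.1, -0.7]
grip_width: 0.0104
finger_force: 40.0
```

```bash
python3 - <<'E'
from h import *
s=state();print(s["position"],s["grip_width"],s["finger_force"],s["eef_rot"].round(4))
f=grab_frame("scene");hand(f,(100,210),(0,120,40),(8,255,255));hand(f,(100,210),(172,120,40),(180,255,255))
E
```

```text
[ 0.44658846 -0.26425434  0.09611814] 0.010390231055916894 39.985467195510864 [ 1.e+00 -6.e-04  6.e-04  2.e-04]
[181, 139, 7, 17, 52] [ 0.3076 -0.2935  0.0115] [ 0.3799 -0.2887  0.0115]
```

>>> send_rows:
  increments:
    - [[0.06,0.05,0],[0,0,-0.04]]
    - [[0.11,0.1,0],[0,0,-0.085]]
    - [[0.17,0.16,0],[0,0,-0.13]]
    - [[0.23,0.21,0],[0,0,-0.175]]
    - [[0.28,0.26,0],[0,0,-0.22]]

```text
time: 41.8
position: [0.4746, -0.2903, 0.0944]
eef_rot: [0.94, 0.341, 0.0, -0.0]
wrist_force: [0.1, 1.1, -0.1]
grip_width: 0.0103
finger_force: 40.0
```

>>> send_rows:
  increments:
    - [[0,0,0],[0,0,-0.044]]
    - [[0,0,0],[0,0,-0.088]]
    - [[0,0,0],[0,0,-0.132]]
    - [[0,0,0],[0,0,-0.176]]
    - [[0,0,0],[0,0,-0.22]]

```text
time: 42.3
position: [0.4742, -0.29, 0.0944]
eef_rot: [0.769, 0.639, 0.0, -0.0]
wrist_force: [1.0, -0.7, -1.0]
grip_width: 0.0102
finger_force: 40.0
```

>>> send_rows:
  increments:
    - [[0,0,0],[0,0,-0.044]]
    - [[0,0,0],[0,0,-0.088]]
    - [[0,0,0],[0,0,-0.132]]
    - [[0,0,0],[0,0,-0.176]]
    - [[0,0,0],[0,0,-0.22]]

```text
time: 42.8
position: [0.4742, -0.29, 0.0944]
eef_rot: [0.507, 0.862, 0.0, -0.0]
wrist_force: [-0.4, -0.5, -0.8]
grip_width: 0.0105
finger_force: 40.0
```

>>> send_rows:
  increments:
    - [[0,0,0],[0,0,-0.044]]
    - [[0,0,0],[0,0,-0.088]]
    - [[0,0,0],[0,0,-0.132]]
    - [[0,0,0],[0,0,-0.176]]
    - [[0,0,0],[0,0,-0.22]]

```text
time: 43.3
position: [0.4741, -0.29, 0.0944]
eef_rot: [0.185, 0.983, 0.0, 0.0]
wrist_force: [0.0, -0.3, -0.2]
grip_width: 0.0103
finger_force: 40.0
```

>>> send_rows:
  increments:
    - [[0,0,0.05],[0,0,-0.04]]
    - [[0,0,0.1],[0,0,-0.08]]
    - [[0,0,0.2],[0,0,-0.12]]
    - [[0,0,0.35],[0,0,-0.12]]
    - [[0,0,0.45],[0,0,-0.12]]

```text
time: 43.8
position: [0.4738, -0.2899, 0.0485]
eef_rot: [0.001, 1.0, 0.001, -0.0]
wrist_force: [-0.1, -0.1, 0.1]
grip_width: 0.0101
finger_force: 40.0
```

>>> send_rows:
  increments:
    - [[0,0,0.1],[0,0,0]]
    - [[0,0,0.2],[0,0,0]]
    - [[0,0,0.3],[0,0,0]]
    - [[0,0,0.38],[0,0,0]]
    - [[0,0,0.43],[0,0,0]]

```text
time: 44.3
position: [0.474, -0.29, 0.0062]
eef_rot: [0.001, 1.0, 0.0, -0.0]
wrist_force: [-0.4, -0.5, 1.4]
grip_width: 0.0108
finger_force: 40.0
```

```bash
python3 - <<'E'
from h import *
s=state();print(s["position"],s["grip_width"],s["finger_force"],s["eef_rot"].round(4),s["qpos"].round(2),s["wrist_force"])
E
```

```text
[ 0.47399004 -0.29003427  0.00617597] 0.01075669843552458 39.985331296920776 [ 6.e-04  1.e+00  1.e-04 -2.e-04] [ 0.97  0.86 -0.81  2.1   1.07  0.68  0.98] [-0.4073491  -0.52468582  1.38643465]
```

>>> send_rows:
  increments:
    - [[0,0,0.02],[0,0,0]]
    - [[0,0,0.02],[0,0,0]]
    - [[0,0,0.02],[0,0,0]]
    - [[0,0,0.02],[0,0,0]]
    - [[0.04,0,0.02],[0,0,0]]
  claw: -0.5

```text
time: 44.8
position: [0.4706, -0.2902, 0.0052]
eef_rot: [0.001, 1.0, -0.0, 0.0]
wrist_force: [0.6, -0.3, -0.2]
grip_width: 0.0234
finger_force: 0.0
```

>>> send_rows:
  increments:
    - [[0.08,0,0],[0,0,0]]
    - [[0.16,0,0],[0,0,0]]
    - [[0.24,0,0],[0,0,0]]
    - [[0.3,0,0],[0,0,0]]
    - [[0.3,0,0],[0,0,0]]

```text
time: 45.3
position: [0.4388, -0.2904, 0.0049]
eef_rot: [0.001, 1.0, -0.0, -0.001]
wrist_force: [-0.3, 0.1, -0.4]
grip_width: 0.023
finger_force: 0.0
```

```bash
python3 - <<'E'
from h import *
s=state();print(s["position"],s["grip_width"])
f=grab_frame("scene");hand(f,(200,300));hand(f,(100,210),(0,120,40),(8,255,255))
f=grab_frame("top")
for o in grooves(f): print(o)
cv2.imwrite("pics/t8.png",cv2.resize(f["pixels"][130:270,210:370],None,fx=4.2,fy=4.2,interpolation=cv2.INTER_CUBIC))
E
```

```text
[ 0.43875433 -0.29035145  0.00490773] 0.02295898085534904
[260, 186, 5, 8, 35] [ 0.4846 -0.0771  0.0115] [ 0.5103 -0.0782  0.0115]
[174, 167, 9, 18, 67] [ 0.4303 -0.2868  0.0115] [ 0.4966 -0.2859  0.0115]
([278, 165, 14, 18, 133], 574.1, -191.6, 0.4648, [549.0, -206.0], [593.0, -173.0])
([248, 169, 10, 18, 153], 557.3, -109.6, -0.0311, [536.0, -121.0], [580.0, -97.0])
([235, 190, 7, 45, 189], 471.2, -74.6, -0.0119, [415.0, -83.0], [524.0, -68.0])
([250, 191, 7, 43, 148], 485.2, -110.9, -0.0614, [418.0, -120.0], [523.0, -105.0])
```

View pics/t8.png

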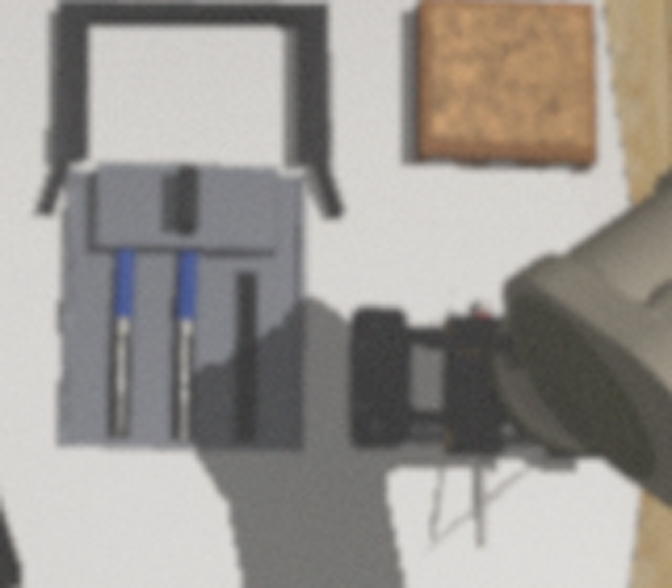

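Both blue drivers are seated in the left and middle pockets (heads at crop 125,283 and 188,283), and the right groove at (246,360) is unchanged. Loading red there.

>>> send_rows:
  increments:
    - [[0,0,0],[0,0,0]]
    - [[0,0,0],[0,0,0]]
    - [[0,0,0],[0,0,0]]
    - [[0,0,0],[0,0,0]]
    - [[0,0,-0.1],[0,0,0]]
  claw: -1
  newtons: 25

```text
time: 45.9
position: [0.4396, -0.2898, 0.0144]
eef_rot: [0.001, 1.0, 0.0, -0.001]
wrist_force: [-0.0, 0.7, -0.9]
grip_width: 0.0107
finger_force: 25.0
```

>>> send_rows:
  increments:
    - [[0,0,-0.2],[0,0,0]]
    - [[0,0,-0.4],[0,0,0]]
    - [[0,0.1,-0.6],[0,0,0]]
    - [[0,0.25,-0.65],[0,0,0]]
    - [[0,0.4,-0.65],[0,0,0]]

```text
time: 46.4
position: [0.4403, -0.2494, 0.0809]
eef_rot: [0.001, 1.0, -0.0, 0.001]
wrist_force: [-0.2, -0.4, -0.1]
grip_width: 0.0105
finger_force: 25.0
```

>>> send_rows:
  increments:
    - [[-0.05,0.2,0],[0,0,0]]
    - [[-0.1,0.4,0],[0,0,0]]
    - [[-0.15,0.6,0],[0,0,0]]
    - [[-0.15,0.8,0],[0,0,0]]
    - [[-0.15,0.98,0],[0,0,0]]

```text
time: 46.9
position: [0.455, -0.1503, 0.0798]
eef_rot: [0.0, 1.0, 0.0, -0.0]
wrist_force: [-0.0, -0.6, 0.3]
grip_width: 0.0104
finger_force: 25.0
```

>>> send_rows:
  increments:
    - [[0,0,0],[0,0,0]]
    - [[0,0,0],[0,0,0]]
    - [[0,0,0],[0,0,0]]
    - [[0,0,0.1],[0,0,0]]
    - [[0,0,0.2],[0,0,0]]

```text
time: 47.4
position: [0.4552, -0.1531, 0.0592]
eef_rot: [0.002, 1.0, -0.0, 0.0]
wrist_force: [-0.3, 0.1, -0.5]
grip_width: 0.0104
finger_force: 25.0
```

```bash
python3 - <<'E'
from h import *
s=state();print(s["position"],s["grip_width"],s["finger_force"],s["eef_rot"].round(4))
f=grab_frame("scene");hand(f,(200,300))
E
```

```text
[ 0.45515562 -0.15309683  0.05919889] 0.010423448357114553 24.999123215675354 [ 1.6e-03  1.0e+00 -1.0e-04  1.0e-04]
[260, 186, 6, 8, 35] [ 0.4846 -0.0771  0.0115] [ 0.5104 -0.0793  0.0115]
```

>>> send_rows:
  increments:
    - [[0,0.02,0.12],[0,0,0]]
    - [[0,0.02,0.24],[0,0,0]]
    - [[0,0.02,0.36],[0,0,0]]
    - [[0,0.02,0.45],[0,0,0]]
    - [[0,0.02,0.485],[0,0,0]]

```text
time: 47.95
position: [0.4547, -0.1504, 0.0103]
eef_rot: [0.001, 1.0, 0.0, -0.001]
wrist_force: [0.2, 0.2, -0.5]
grip_width: 0.0108
finger_force: 25.0
```

>>> send_rows:
  increments:
    - [[-0.03,0,0],[0,0,0]]
    - [[-0.07,0,0],[0,0,0]]
    - [[-0.11,0,0],[0,0,0]]
    - [[-0.15,0,0],[0,0,0]]
    - [[-0.19,0,0],[0,0,0]]

```text
time: 48.45
position: [0.4748, -0.1503, 0.0117]
eef_rot: [0.001, 1.0, -0.0, 0.0]
wrist_force: [-0.2, 0.5, 0.7]
grip_width: 0.0106
finger_force: 25.0
```

>>> send_rows:
  increments:
    - [[-0.04,0,0],[0,0,0]]
    - [[-0.08,0,0],[0,0,0]]
    - [[-0.12,0,0],[0,0,0]]
    - [[-0.16,0,0],[0,0,0]]
    - [[-0.2,0,0],[0,0,0]]

```text
time: 48.95
position: [0.4946, -0.1502, 0.0114]
eef_rot: [0.001, 1.0, 0.0, -0.0]
wrist_force: [0.7, 1.0, 0.4]
grip_width: 0.0107
finger_force: 25.0
```

>>> send_rows:
  increments:
    - [[-0.04,0,0],[0,0,0]]
    - [[-0.07,0,0],[0,0,0]]
    - [[-0.1,0,0],[0,0,0]]
    - [[-0.13,0,0],[0,0,0]]
    - [[-0.14,0,0.01],[0,0,0]]

```text
time: 49.45
position: [0.508, -0.1502, 0.0103]
eef_rot: [0.001, 1.0, -0.0, -0.0]
wrist_force: [-2.1, -0.0, 0.4]
grip_width: 0.0107
finger_force: 25.0
```

```bash
python3 - <<'E'
from h import *
s=state();print(s["position"],s["grip_width"],s["wrist_force"])
f=grab_frame("scene");hand(f,(200,300));hand(f,(200,300),(0,120,40),(8,255,255))
E
```

```text
[ 0.50796559 -0.15024175  0.0103459 ] 0.01073924902621164 [-2.05538683 -0.03713947  0.41763808]
[260, 186, 5, 8, 37] [ 0.4846 -0.0771  0.0115] [ 0.5101 -0.0758  0.0115]
[267, 131, 13, 7, 70] [ 0.2451 -0.0582  0.0115] [ 0.275  -0.0613  0.0115]
[230, 185, 4, 7, 21] [ 0.4877 -0.1509  0.0115] [ 0.5094 -0.1463  0.0115]
```

>>> send_rows:
  increments:
    - [[0,0,0],[0,0,0]]
    - [[0,0,0],[0,0,0]]
    - [[0,0,0],[0,0,0]]
    - [[0,0,-0.1],[0,0,0]]
    - [[0,0,-0.3],[0,0,0]]
  claw: -0.55

```text
time: 50.0
position: [0.5077, -0.1499, 0.0404]
eef_rot: [0.0, 1.0, 0.0, -0.001]
wrist_force: [-1.0, 0.3, 0.8]
grip_width: 0.0208
finger_force: 0.0
```

>>> send_rows:
  increments:
    - [[0,0,-0.2],[0,0,0]]
    - [[0,0,-0.4],[0,0,0]]
    - [[0,-0.2,-0.5],[0,0,0]]
    - [[0,-0.4,-0.55],[0,0,0]]
    - [[0,-0.6,-0.6],[0,0,0]]

```text
time: 50.5
position: [0.5083, -0.2109, 0.1018]
eef_rot: [0.0, 1.0, -0.0, 0.0]
wrist_force: [-0.7, 0.0, 0.5]
grip_width: 0.0208
finger_force: 0.0
```

>>> send_rows:
  increments:
    - [[0,-0.2,-0.1],[0,0,0]]
    - [[0,-0.4,-0.2],[0,0,0]]
    - [[0,-0.6,-0.3],[0,0,0]]
    - [[0,-0.8,-0.3],[0,0,0]]
    - [[0,-0.9,-0.3],[0,0,0]]

```text
time: 51.0
position: [0.5077, -0.3021, 0.1311]
eef_rot: [0.002, 1.0, -0.0, 0.0]
wrist_force: [0.2, -0.1, -1.1]
grip_width: 0.0211
finger_force: 0.0
```

```bash
python3 - <<'E'
from h import *
s=state();print(s["position"],s["eef_rot"].round(4),s["qpos"].round(2))
f=grab_frame("top")
cv2.imwrite("pics/t9.png",cv2.resize(f["pixels"][120:260,210:330],None,fx=4.2,fy=4.2,interpolation=cv2.INTER_CUBIC))
E
```

```text
[ 0.50774714 -0.30210932  0.13114801] [ 1.7e-03  1.0e+00 -4.0e-04  2.0e-04] [ 1.06  0.74 -0.98  1.95  0.8   0.9   1.23]
```

View pics/t9.png

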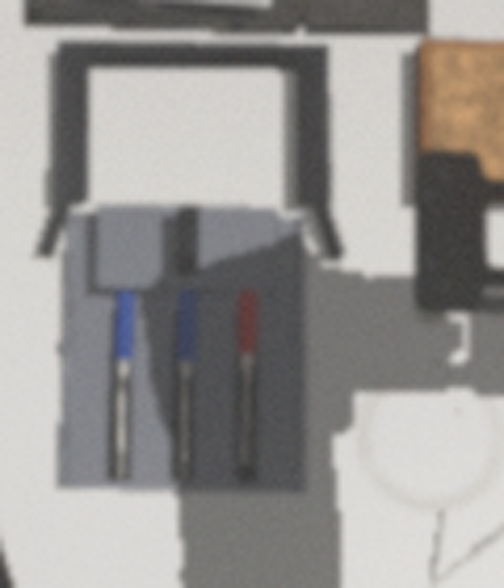

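All three drivers are seated: handles bare 68/68/61 px from crop row 292, as their lengths predict. Next I measure the dock's axis from the rails' edges.

```bash
python3 - <<'E'
from h import *
f=grab_frame("top");g=cv2.cvtColor(f["pixels"],cv2.COLOR_BGR2GRAY).astype(float)
L=[];Rr=[];C=[]
for v in range(138,164,2):
    def edge(u0,u1):  # rising edge subpixel at level 130, scanning from u0 to u1 (dark->bright)
        st=1 if u1>u0 else -1
        for u in range(u0,u1,st):
            if g[v,u]<130<=g[v,u+st]: return u+st*(130-g[v,u])/(g[v,u+st]-g[v,u])
    a,b=edge(227,245),edge(284,268)
    if a and b:
        A,B=ray(f,a,v,.0175),ray(f,b,v,.0175); C.append((A+B)/2);L.append(A);Rr.append(B)
C=np.array(C);k=np.polyfit(C[:,0],C[:,1],1);print("centre slope",k[0],"y at .55,.6,.64",np.polyval(k,[.55,.6,.64]).round(4),"width",(np.array(L)-Rr)[:,1].mean().round(4))
print(np.polyfit(np.array(L)[:,0],np.array(L)[:,1],1)[0],np.polyfit(np.array(Rr)[:,0],np.array(Rr)[:,1],1)[0], C[[0,-1]].round(4))
col=[];
for u in range(236,276,4):
    for v in range(128,142):
        if g[v,u]<130<=g[v+1,u]: col.append(ray(f,u,v+(130-g[v,u])/(g[v+1,u]-g[v,u]),.0175)[:2]);break
col=np.array(col);print("back",np.polyfit(col[:,1],col[:,0],1)[0],col.mean(0))
h=grooves(f,th=12);print(h)
E
```

```text
centre slope 0.025714381211125934 y at .55,.6,.64 [-0.1131 -0.1118 -0.1108] width 0.1199
0.03365716028694068 0.017803976813935384 [[ 0.6569 -0.1102  0.0175]
 [ 0.5941 -0.112   0.0175]]
back -0.03598529389434911 [ 0.66349159 -0.10955472]
[([235, 191, 7, 44, 232], 465.6, -76.0, 0.0208, [415.0, -85.0], [522.0, -68.0])]
```

>>> send_rows:
  increments:
    - [[-0.08,0.2,0],[0,0,0]]
    - [[-0.16,0.4,0],[0,0,0]]
    - [[-0.24,0.6,0],[0,0,0]]
    - [[-0.32,0.8,0],[0,0,-0.003]]
    - [[-0.42,1,0],[0,0,-0.003]]
  claw: -0.3

```text
time: 51.6
position: [0.55, -0.1978, 0.1305]
eef_rot: [-0.005, 1.0, 0.0, -0.0]
wrist_force: [0.2, 0.1, 0.5]
grip_width: 0.0322
finger_force: 0.0
```

>>> send_rows:
  increments:
    - [[0,0.2,0],[0,0,0]]
    - [[0,0.4,0],[0,0,0]]
    - [[0,0.6,0],[0,0,0]]
    - [[0,0.8,0],[0,0,0]]
    - [[0,0.89,0],[0,0,0]]

```text
time: 52.1
position: [0.5492, -0.1079, 0.1308]
eef_rot: [-0.006, 1.0, 0.001, 0.0]
wrist_force: [-0.5, -0.1, 0.1]
grip_width: 0.0325
finger_force: 0.0
```

>>> send_rows:
  increments:
    - [[0,0,0],[0,0,0]]
    - [[0,0,0],[0,0,0]]
    - [[0,0,0.05],[0,0,0]]
    - [[0,0,0.15],[0,0,0]]
    - [[0,0,0.3],[0,0,0]]

```text
time: 52.6
position: [0.5496, -0.1121, 0.0996]
eef_rot: [-0.003, 1.0, -0.0, 0.0]
wrist_force: [0.4, 0.4, -0.5]
grip_width: 0.0323
finger_force: 0.0
```

```bash
python3 - <<'E'
from h import *
s=state();print(s["position"],s["grip_width"],s["eef_rot"].round(4),s["qpos"].round(2))
E
```

```text
[ 0.54956198 -0.11213199  0.09961647] 0.032261291564403605 [-3.3e-03  1.0e+00 -1.0e-04  3.0e-04] [ 0.7   0.74 -0.93  2.04  0.85  0.8   0.83]
```

Good; descend to the fin and grip, then check that the tray hasn't moved.

>>> send_rows:
  increments:
    - [[0,-0.005,0.15],[0,0,0]]
    - [[0,-0.005,0.3],[0,0,0]]
    - [[0,-0.005,0.45],[0,0,0]]
    - [[0,-0.005,0.58],[0,0,0]]
    - [[0,-0.005,0.65],[0,0,0]]

```text
time: 53.1
position: [0.5487, -0.1117, 0.0335]
eef_rot: [-0.004, 1.0, 0.0, -0.001]
wrist_force: [0.0, 0.4, 0.2]
grip_width: 0.0325
finger_force: 0.0
```

>>> send_rows:
  increments:
    - [[0,0,0],[0,0,0]]
    - [[0,0,0],[0,0,0]]
    - [[0,0,0],[0,0,0]]
    - [[0,0,0],[0,0,0]]
    - [[0,0,0],[0,0,0]]
  claw: -1
  newtons: 30

```text
time: 53.6
position: [0.5497, -0.1122, 0.0359]
eef_rot: [-0.004, 1.0, -0.0, 0.0]
wrist_force: [-0.4, -2.0, 2.7]
grip_width: 0.0117
finger_force: 30.0
```

```bash
python3 - <<'E'
from h import *
s=state();print(s["position"],s["grip_width"],s["finger_force"],s["wrist_force"])
f=grab_frame("scene");hand(f,(200,300));hand(f,(200,260),(0,120,40),(8,255,255))
E
```

```text
[ 0.54972673 -0.11223425  0.03589396] 0.011675811043284398 29.997070133686066 [-0.43892304 -2.02662896  2.73880782]
[260, 186, 6, 8, 37] [ 0.4846 -0.0771  0.0115] [ 0.5102 -0.077   0.0115]
[231, 186, 4, 6, 23] [ 0.4913 -0.1493  0.0115] [ 0.5096 -0.1487  0.0115]
```

>>> send_rows:
  increments:
    - [[0,0,-0.01],[0,0,0]]
    - [[-0.01,0,-0.02],[0,0,-0.001]]
    - [[-0.04,0,-0.02],[0,0,-0.002]]
    - [[-0.08,0,-0.02],[0,0,-0.003]]
    - [[-0.12,0,-0.02],[0,0,-0.004]]

```text
time: 54.15
position: [0.5607, -0.1129, 0.0369]
eef_rot: [-0.01, 1.0, -0.001, -0.001]
wrist_force: [-1.4, -3.7, -4.6]
grip_width: 0.0116
finger_force: 30.0
```

>>> send_rows:
  increments:
    - [[-0.04,0,0],[0,0,0]]
    - [[-0.08,0,0],[0,0,-0.001]]
    - [[-0.12,0,0],[0,0,-0.001]]
    - [[-0.16,0,0],[0,0,-0.002]]
    - [[-0.2,0,0],[0,0,-0.002]]

```text
time: 54.65
position: [0.5808, -0.1125, 0.0368]
eef_rot: [-0.013, 1.0, -0.001, -0.001]
wrist_force: [-3.0, -5.0, -4.9]
grip_width: 0.012
finger_force: 30.0
```

```bash
python3 - <<'E'
from h import *
s=state();print(s["position"],s["eef_rot"].round(4),s["wrist_force"],s["wrist_torque"])
f=grab_frame("scene");hand(f,(200,300));hand(f,(200,260),(0,120,40),(8,255,255))
E
```

```text
[ 0.5808382  -0.1125399   0.03684612] [-1.320e-02  9.999e-01 -9.000e-04 -1.100e-03] [-2.95700501 -4.9790155  -4.9166309 ] [-1.17118482  0.38702588  0.15414487]
[259, 194, 5, 9, 43] [ 0.5139 -0.078   0.0115] [ 0.5421 -0.0788  0.0115]
[228, 194, 5, 6, 24] [ 0.5206 -0.1511  0.0115] [ 0.5382 -0.1505  0.0115]
```

>>> send_rows:
  increments:
    - [[-0.04,-0.01,0],[0,0,0]]
    - [[-0.08,-0.015,0],[0,0,0]]
    - [[-0.12,-0.015,0],[0,0,0]]
    - [[-0.16,-0.015,0],[0,0,0]]
    - [[-0.2,-0.015,0],[0,0,0]]

```text
time: 55.2
position: [0.6019, -0.1121, 0.0374]
eef_rot: [-0.013, 1.0, 0.0, 0.0]
wrist_force: [-1.3, -2.8, -4.6]
grip_width: 0.0117
finger_force: 30.0
```

>>> send_rows:
  increments:
    - [[-0.04,0,0],[0,0,0]]
    - [[-0.08,0,0],[0,0,0]]
    - [[-0.12,0,0],[0,0,0]]
    - [[-0.16,0,0],[0,0,0]]
    - [[-0.2,0,0],[0,0,0]]

```text
time: 55.7
position: [0.6219, -0.1116, 0.0374]
eef_rot: [-0.013, 1.0, 0.0, 0.0]
wrist_force: [-0.7, -2.1, -5.2]
grip_width: 0.0117
finger_force: 30.0
```

```bash
python3 - <<'E'
from h import *
s=state();print(s["position"],s["eef_rot"].round(4),s["wrist_force"],s["wrist_torque"])
f=grab_frame("scene");hand(f,(200,300));hand(f,(200,260),(0,120,40),(8,255,255))
E
```

```text
[ 0.62187306 -0.11162513  0.03741558] [-1.340e-02  9.999e-01  1.000e-04  0.000e+00] [-0.72886334 -2.08625391 -5.16159587] [-0.37352048  0.04714698  0.04890771]
[258, 205, 6, 10, 48] [ 0.5522 -0.0771  0.0115] [ 0.5821 -0.0778  0.0115]
[227, 206, 5, 7, 31] [ 0.5622 -0.1503  0.0115] [ 0.5821 -0.1494  0.0115]
```

Smooth. Last ~17 mm slowly to the back stop, with the ease-up given back near the end.

>>> send_rows:
  increments:
    - [[-0.03,0,0],[0,0,0]]
    - [[-0.06,0,0],[0,0,0]]
    - [[-0.09,0,0],[0,0,0]]
    - [[-0.115,0,0],[0,0,0]]
    - [[-0.13,0,0],[0,0,0]]

```text
time: 56.25
position: [0.6348, -0.1113, 0.0374]
eef_rot: [-0.013, 1.0, 0.0, 0.0]
wrist_force: [-0.8, -1.0, -4.9]
grip_width: 0.0118
finger_force: 30.0
```

>>> send_rows:
  increments:
    - [[-0.01,0,0],[0,0,0]]
    - [[-0.02,0,0],[0,0,0]]
    - [[-0.03,0,0],[0,0,0]]
    - [[-0.04,0,0],[0,0,0]]
    - [[-0.05,0,0],[0,0,0]]

```text
time: 56.75
position: [0.6396, -0.1112, 0.0374]
eef_rot: [-0.013, 1.0, 0.0, -0.0]
wrist_force: [-0.5, -0.8, -4.7]
grip_width: 0.0117
finger_force: 30.0
```

>>> send_rows:
  increments:
    - [[-0.01,0,0],[0,0,0]]
    - [[-0.02,0,0],[0,0,0]]
    - [[-0.03,0,0],[0,0,0]]
    - [[-0.04,0,0],[0,0,0]]
    - [[-0.04,0,0],[0,0,0]]

```text
time: 57.25
position: [0.6425, -0.111, 0.0372]
eef_rot: [-0.013, 1.0, -0.0, -0.001]
wrist_force: [-4.7, -2.0, -2.3]
grip_width: 0.0117
finger_force: 30.0
```

```bash
python3 - <<'E'
from h import *
s=state();print(s["position"],s["wrist_force"])
f=grab_frame("scene");hand(f,(200,300));hand(f,(200,260),(0,120,40),(8,255,255))
E
```

```text
[ 0.64245368 -0.11104179  0.03721617] [-4.65360166 -2.00039835 -2.33780986]
[258, 212, 6, 10, 52] [ 0.5755 -0.077   0.0115] [ 0.6043 -0.0755  0.0115]
[226, 212, 5, 8, 31] [ 0.5821 -0.1494  0.0115] [ 0.6045 -0.1481  0.0115]
```

Contact with the back stop (-4.7 N at fin x=0.6425). Lower, release and back off.

>>> send_rows:
  increments:
    - [[-0.01,0,0.01],[0,0,0]]
    - [[-0.01,0,0.02],[0,0,0]]
    - [[-0.005,0,0.02],[0,0,0]]
    - [[0,0,0.02],[0,0,0]]
    - [[0,0,0.02],[0,0,0]]

```text
time: 57.8
position: [0.6425, -0.1112, 0.036]
eef_rot: [-0.013, 1.0, -0.0, -0.001]
wrist_force: [-7.5, -2.1, 4.8]
grip_width: 0.0118
finger_force: 30.0
```

>>> send_rows:
  increments:
    - [[0,0,0],[0,0,0]]
    - [[0,0,0],[0,0,0]]
    - [[0,0,0],[0,0,0]]
    - [[0,0,-0.1],[0,0,0]]
    - [[0,0,-0.3],[0,0,0]]
  claw: -0.3

```text
time: 58.3
position: [0.643, -0.1109, 0.0654]
eef_rot: [-0.014, 1.0, 0.0, -0.001]
wrist_force: [0.2, 0.6, 1.5]
grip_width: 0.0326
finger_force: 0.0
```

>>> send_rows:
  increments:
    - [[0,0,-0.2],[0,0,0]]
    - [[0,0,-0.4],[0,0,0]]
    - [[0,0,-0.6],[0,0,0]]
    - [[0,-0.2,-0.8],[0,0,0]]
    - [[0,-0.5,-0.9],[0,0,0]]

```text
time: 58.8
position: [0.6459, -0.1593, 0.1594]
eef_rot: [-0.015, 1.0, 0.0, 0.002]
wrist_force: [0.3, -0.5, 0.0]
grip_width: 0.0326
finger_force: 0.0
```

>>> send_rows:
  increments:
    - [[0,-0.2,0],[0,0,0]]
    - [[0,-0.4,0],[0,0,0]]
    - [[0,-0.6,0],[0,0,0]]
    - [[0,-0.8,0],[0,0,0]]
    - [[0,-1,0],[0,0,0]]

```text
time: 59.3
position: [0.6475, -0.262, 0.157]
eef_rot: [-0.013, 1.0, -0.0, 0.0]
wrist_force: [0.1, 0.1, -0.2]
grip_width: 0.0327
finger_force: 0.0
```

>>> send_rows:
  increments:
    - [[0,-0.2,0],[0,0,0]]
    - [[0,-0.4,0],[0,0,0]]
    - [[0,-0.6,0],[0,0,0]]
    - [[0,-0.6,0],[0,0,0]]
    - [[0,-0.6,0],[0,0,0]]

```text
time: 59.8
position: [0.6491, -0.3207, 0.1563]
eef_rot: [-0.013, 1.0, 0.0, 0.0]
wrist_force: [0.0, 0.9, -0.3]
grip_width: 0.0325
finger_force: 0.0
```

```bash
python3 - <<'E'
from h import *
s=state();print(s["position"],s["wrist_force"],s["time"])
f=grab_frame("scene");hand(f,(200,300));hand(f,(200,260),(0,120,40),(8,255,255))
f=grab_frame("top")
cv2.imwrite("pics/t10.png",cv2.resize(f["pixels"][110:260,200:350],None,fx=4,fy=4,interpolation=cv2.INTER_CUBIC))
E
```

```text
[ 0.64906857 -0.32069222  0.15633213] [ 0.00937105  0.87518298 -0.25064656] 59.8
[258, 212, 6, 10, 47] [ 0.5755 -0.077   0.0115] [ 0.6044 -0.0766  0.0115]
[226, 212, 5, 7, 29] [ 0.5822 -0.1505  0.0115] [ 0.6015 -0.1496  0.0115]
```

View pics/t10.png

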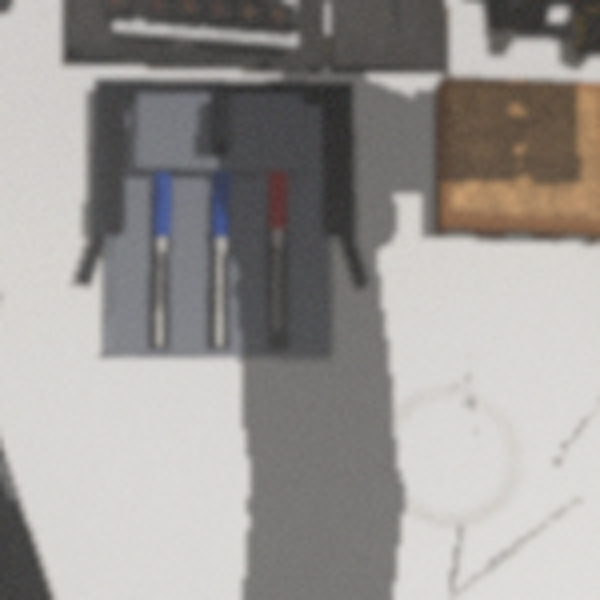

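The tray sits against the back stop between the rails with all three handles fully in (handles start at crop row 172). Handing in.

```bash
python3 -c "
from h import *
print(close_job())"
```

```text
the job is handed in; nothing more can be done
None
```

All three screwdrivers are in the tray's pockets handle first, the tray is docked against the back stop, and the job was handed in at about 60 s; the hand-in returned no verdict, so the only check is my last top view.

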